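# Tighten a grinder's flange nut with the pin spanner

## Robot

A 6-joint arm with a two-finger parallel gripper is mounted at the origin on a cart in front of the work surface, level with it; the furniture and walls round the work are solid. World frame = base frame: x ahead of the robot, y to its left, z up, the work surface at z = 0. Lengths are in m, angles in rad, forces in N, time in s.
With the tool pointing down it reaches from about 0.275 to 0.775 m from the base axis. Payload 14.6 kg.
Tool frame: the origin (TCP) lies midway between the tips of the shut fingers; the grasp point (between the pads) lies 19 mm behind it; z points along the fingers, y is the line along which they close (so a half turn about z gives the same grasp; the last joint's range is limited). The gripper opens to 85 mm and grips with 20 to 120 N. Pads are 22 mm wide; open, the fingers measure 114 mm over their backs; the gripper's body (76 mm by 85 mm) begins 54 mm behind the grasp point. The pads swing forward as they close: fully open they stand 13 mm farther back than shut.
Start: joints at [-1.456, 0.263, -0.048, 1.259, 0, 1.415], TCP at [0.14, -0.506, 0.231] pointing down, gripper open.
Joint ranges: [-2.65, 2.65], [-0.89, 1.7], [-1.18, 1.37], [-2.13, 2.11], [-1.35, 1.29], [-3.14, 3.14]. Speed limits (rad/s): [1.89, 1.89, 2.57, 2.79, 3.14, 3.14].

## Interface

Orientations are given as a unit quaternion [w, x, y, z].
In Python, from station import get_obs, vision, job gives the robot as it stands.
- The arm moves only by the shell command python3 -m handwheel 'ROWS' [FORCE]. ROWS is JSON, a list of rows, each an object with "offset": the shift along the world's x, y, z scaled (see below), a list of three; "turn": the turn about the world's z scaled (see below); "claw": the finger opening in mm, from 0 to 85.4. A call has 1 to 5 rows; each row shifts and turns the commanded pose from where the row before left it; what a row does not reach is not made up. The controller multiplies each number of a shift by 2 cm and each number of a turn by 2 rad. A row lasts 1/10 s, in which the tool goes at most 50 mm and 8.59 degrees, less where a joint would pass 70% of its speed; a pose out of reach is approached as far as the arm can. A call with a number of a shift or a turn outside -1 to 1 is refused whole. A call with a gripper value outside its range is refused whole. The fingers move at their own pace and stop on an object; FORCE is the grip in N (left out, the last holds). Time passes only in rows, so rows that do not move let the fingers close. It gives the time, the measured TCP pose, the force, the opening and the grip force at its end, in the units of the state.
- get_obs(): the state, without advancing time (a new reading comes with each control period).
- vision.grab_frame(name): name is "scene" or "top" or "wrist"; returns a dict with "color" (400x640x3 uint8, blue, green, red), "z_map" (400x640 float32, m along the optical axis (not along the pixel's ray), 0 where there is no reading), "mtx" (3x3 intrinsics, pixels), "xyz" and "rotation" of the camera in the world. Camera axes: x right, y down, z forward; pixel columns grow to the right and rows downward; lengths in m; the calibration is good to about 2 mm. A picture is of the moment at which its call begins.
- job.finish_job(): hands the job in; it is judged then, once.
The state is a dict: "time_s": time; "qpos": joint angles; "joint_velocities": joint speeds; "joint_efforts": joint torques, N m; "tool_pos": TCP position; "tcp_rot": TCP orientation; "ft_force": force on the tool from outside, world axes, zero at the start; "ft_torque": the same for the moment, N m; "gripper_width": finger opening in m; "grasp_force": force on a finger pad.
Only numpy, scipy, OpenCV 4.12 (cv2) and the standard library are available. Lean on these libraries where they do the work, as an engineer would, in place of code of your own. Each camera call takes 0.05 s, during which the arm holds its last target. There are 200 camera calls.

## Task

A new diamond disc has been put on the angle grinder in the cradle, but its flange nut is only finger tight. Take the pin spanner out of its tray, get both its pins into a pair of opposite holes in the nut, and turn the nut clockwise with it, as seen facing the disc, until it is tight against its stop. Then take the spanner off and lay it, not drop it, back flat inside its tray; leave the other things on the bench where they are.

Things in the scene. Friction and masses are not known exactly. Their poses are not given: they have to be found in the camera images.
- pin_spanner: Two-pin face spanner, loose, about 0.16 kg, lying flat in the tray with its pins down. Origin midway between the tips of its two pins, on the tray's floor as it lies; z up, away from the tips; x from handle to head; y from pin to pin. The steel plate is 5 mm thick (z 6.5 to 11.5 mm): the head 44 mm wide, x from -10 to 12 mm, then an arm 18 mm wide.
- head (a point): The spanner's origin: midway between the tips of its pins, z away from the tips.
- grip (a point): Middle of the spanner's red ribbed grip, 105 mm behind the pins, 9 mm above its underside. The grip is 120 mm long (45 to 165 mm behind the pins), 20 mm wide and 18 mm high, its underside level with the pin tips; hold it across its 20 mm width from above. Held far back, even 4 N on the pins may tilt it in the fingers.
- pin_left (a point): Tip of the spanner's pin at y = +15 mm. Each pin is 5 mm thick with a round tip and stands 6.5 mm out of the plate.
- pin_right (a point): Tip of the spanner's pin at y = -15 mm
- tray: Grey steel tray, 270 mm (its x) by 150 mm (its y), fixed; origin under its middle, on the bench; floor 3 mm thick, rim 15 mm high, about 5 mm thick. The spanner starts in it within 0.12 rad of the tray's x, its head to +x.
- grinder: Orange and black cordless angle grinder strapped on its back in a plywood cradle that is screwed down; its spindle is locked, so the disc does not turn. Origin on the bench 150 mm under nut_face; the body lies level towards its -y, 330 mm long; side handle slanting up to +x, 145 mm. All of it lies below the disc's plane. Guard on the -y half: rim of radius 64 mm, 12 mm below the nut's face.
- nut_face (a point): Centre of the flange nut's outer face, fixed to the grinder (it does not turn with the nut). z points out of the face along the spindle, 30 degrees from vertical, leaning to the grinder's -x (roughly towards the robot); x lies in the face, up its slope; y as the grinder's. Nut: steel, 42 mm across, 10 mm thick, on a flat disc 115 mm across and 2 mm thick, which lies 10 mm below the face.
- flange_nut (a joint): Turn of the nut on the spindle (rad), growing clockwise as one faces the disc (about minus z of nut_face). It starts between 0.3 and 0.75 and stops hard at 1.2, where it is tight. It turns stiffly (0.5 N m) and stays where it is left; pins laid lightly on its face do not turn it. It does not tell where the holes stand: see nut_rim.
- nut_rim (a point): Point of nut_face's +x side at the hole circle, 15 mm from the centre; fixed, not turning with the nut. The nut has four through holes of 8 mm on this circle, 90 degrees apart; at what angle they stand is not given and differs every time: find them by eye, or lay the pins lightly on the face and turn the spanner until they drop in. With the plate down on the face they stand 6.5 mm deep.
- worn_disc: Worn diamond disc, 107 mm across, 2 mm thick, loose on the bench; origin under its middle
- chisel_narrow: Loose narrow chisel, 260 mm long, 38 mm high, wooden handle, behind the grinder; origin under its middle
- screw_box: Loose green and brown box, 62 x 82 x 36 mm; origin under its middle
- mug: Loose white mug, 83 mm across, 93 mm high, red-brown inside; origin under its middle

How it is judged:
By the outcome, as a careful person would: the job done as asked, in the order asked, and still so for the second after the job is handed in, with the robot touching nothing.
It also fails if it takes over 72 s, if anything falls off the work surface, if the arm or the gripper's body presses on something with over 40 N, if the wrist force passes 120 N, or if a joint passes its speed limit or range.

## Working session

There is one attempt and no reset: what is moved stays moved. The work goes in short steps, Python scripts to look and compute and a shell command to move; the robot and the scene stay as the last step left them, time stands still between calls to the robot, and variables do not carry over. Pictures are saved under pics/ and viewed, at most 10 in all, crops included, and the job is handed in when it is done.

```bash
ls; mkdir -p pics; cat > h.py <<'E'
import numpy as np, cv2, pickle
from station import get_obs, vision, job
def grab(n):
    f=vision.grab_frame(n); return f
def ray(f,u,v):
    d=np.linalg.inv(f["mtx"])@[u,v,1.]; return np.array(f["xyz"]), np.array(f["rotation"])@d
def onz(f,u,v,z):
    o,d=ray(f,u,v); return o+d*(z-o[2])/d[2]
def deproj(f,u,v):
    o,d=ray(f,u,v); return o+d*f["z_map"][int(round(v)),int(round(u))]
def cloud(f):
    h,w=f["z_map"].shape; u,v=np.meshgrid(np.arange(w),np.arange(h))
    d=np.stack([u,v,np.ones_like(u)],-1)@np.linalg.inv(f["mtx"]).T
    return (d*f["z_map"][...,None])@np.array(f["rotation"]).T+np.array(f["xyz"])
def proj(f,p):
    c=np.array(f["rotation"]).T@(np.array(p)-np.array(f["xyz"])); q=f["mtx"]@c; return q[:2]/q[2]
E
python3 - <<'E'
from h import *
for n in ("scene","top"):
    f=grab(n); cv2.imwrite(f"pics/{n}0.png",f["color"]); pickle.dump(f,open(f"{n}0.pkl","wb"))
    print(n,f["xyz"],np.round(f["rotation"],3).tolist(),f["mtx"][0])
o=get_obs(); print(o["tool_pos"],o["tcp_rot"],o["ft_force"],o["time_s"])
E
```

```text
pics
scene [-0.04986855  0.74966429  1.11742218] [0.133, -0.313, 0.871, -0.353] [468.08339051   0.         323.12102108]
top [ 0.49531672 -0.02970318  1.56383582] [-0.024, 0.711, -0.702, 0.023] [465.32680898   0.         315.6536811 ]
[ 0.13988334 -0.50576361  0.2308805 ] [-4.69638941e-04  9.90915531e-01  1.34484906e-01 -2.26461220e-05] [-0.32125696 -0.08200817  0.57882555] 0.1
```

View pics/top0.png

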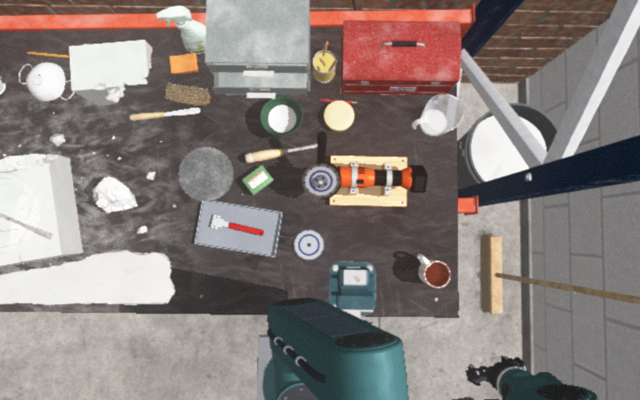

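View pics/scene0.png

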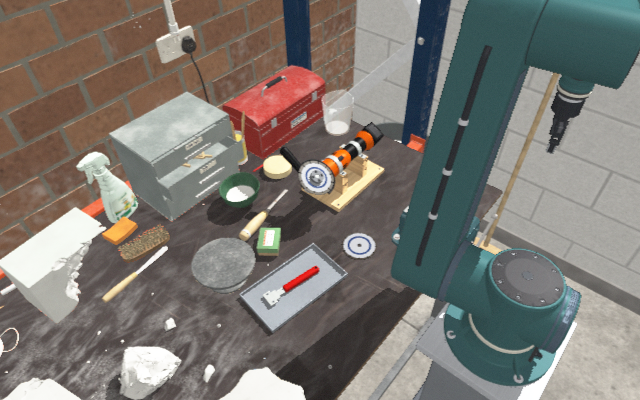

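```bash
sed -i 's/^def grab.*/from scipy.spatial.transform import Rotation as Rn/; s/^    f=vision.grab_frame(n); return f/def grab(n):\n    f=vision.grab_frame(n); q=np.ravel(f["rotation"]); f["rotation"]=Rn.from_quat(q,scalar_first=True).as_matrix(); return f/' h.py
python3 - <<'E'
from h import *
for n in ("top","scene"):
    f=pickle.load(open(n+"0.pkl","rb")); f["rotation"]=Rn.from_quat(np.ravel(f["rotation"]),scalar_first=True).as_matrix()
    P=cloud(f); hsv=cv2.cvtColor(f["color"],cv2.COLOR_BGR2HSV)
    red=((hsv[...,0]<8)|(hsv[...,0]>172))&(hsv[...,1]>170)&(hsv[...,2]>90)&(P[...,0]>.25)&(P[...,0]<.5)&(P[...,1]>0)&(P[...,1]<.35)&(P[...,2]<.1)
    v,u=np.nonzero(red); pts=np.array([onz(f,a,b,.021) for a,b in zip(u,v)]); c=pts.mean(0)
    rc=cv2.minAreaRect(pts[:,:2].astype(np.float32)*1000)
    print(n,len(u),"grip ray@z.021",c.round(4),"rect",np.round(rc[0],1),np.round(rc[1],1),round(rc[2],1),"depth z",np.median(P[red],0).round(4))
    _,_,vt=np.linalg.svd(pts[:,:2]-c[:2]); print("axis",vt[0],np.degrees(np.arctan2(vt[0][1],vt[0][0])))
    # nut/disc region
    m=(P[...,2]>.08)&(P[...,2]<.22)&(P[...,0]>.4)&(P[...,0]<.62)&(P[...,1]>-.13)&(P[...,1]<.02+.03)
    gray=hsv[...,1]<70
    v,u=np.nonzero(m&gray); 
    if len(u)>10: q=P[v,u]; print("disc",len(u),q.mean(0).round(4),q.min(0).round(3),q.max(0).round(3)); A=np.linalg.svd(q-q.mean(0))[2][2]; print("normal",A*np.sign(A[2]))
    c=f["color"]; ctr=proj(f,[.5,-.03,.15]).astype(int); 
    w=45; cr=c[max(0,ctr[1]-w):ctr[1]+w,ctr[0]-w:ctr[0]+w]; cv2.imwrite(f"pics/{n}nut.png",cv2.resize(cr,None,fx=5,fy=5,interpolation=cv2.INTER_CUBIC)); print("crop",ctr-w)
E
```

```text
top 40 grip ray@z.021 [0.4947 0.1697 0.021 ] rect [492.7 176. ] [ 9.9 53. ] 0.7 depth z [0.4946 0.1679 0.0206]
axis [-0.086552   -0.99624733] -94.96527671633923
disc 112 [ 0.6122 -0.0446  0.1153] [ 0.601 -0.084  0.099] [ 0.619 -0.003  0.127]
normal [-0.78350755 -0.02229805  0.62098206]
crop [271 185]
scene 123 grip ray@z.021 [0.4915 0.1854 0.021 ] rect [494.5 194. ] [90.2 20.1] 79.2 depth z [0.4938 0.1819 0.0186]
axis [0.10554884 0.99441412] 83.94121169771518
disc 126 [ 0.6124 -0.0449  0.1161] [ 0.602 -0.088  0.098] [ 0.62  -0.001  0.126]
normal [-0.79132214 -0.05415588  0.60899623]
crop [308 154]
```

```bash
python3 - <<'E'
from h import *
for n in ("top","scene"):
    f=pickle.load(open(n+"0.pkl","rb")); f["rotation"]=Rn.from_quat(np.ravel(f["rotation"]),scalar_first=True).as_matrix()
    P=cloud(f); hsv=cv2.cvtColor(f["color"],cv2.COLOR_BGR2HSV)
    red=((hsv[...,0]<8)|(hsv[...,0]>172))&(hsv[...,1]>150)&(hsv[...,2]>80)&(P[...,0]>.4)&(P[...,0]<.58)&(P[...,1]>.05)&(P[...,1]<.4)&(P[...,2]<.1)
    v,u=np.nonzero(red); pts=np.array([onz(f,a,b,.018) for a,b in zip(u,v)])
    rc=cv2.minAreaRect(pts[:,:2].astype(np.float32)*1000)
    print(n,len(u),"mean",pts.mean(0).round(4),"rect",np.round(rc[0],1),np.round(rc[1],1),round(rc[2],1),"depth",np.median(P[red],0).round(4))
    vt=np.linalg.svd(pts[:,:2]-pts[:,:2].mean(0))[2][0]; print("axis",vt)
    c=P[245 if n=="scene" else 180, 320]
    m=(P[...,2]>.08)&(P[...,2]<.24)&(P[...,0]>.58)&(P[...,0]<.78)&(P[...,1]>-.12)&(P[...,1]<.06)&(hsv[...,1]<90)
    v,u=np.nonzero(m); q=P[v,u]; print("disc",len(u),q.mean(0).round(4),q.min(0).round(3),q.max(0).round(3)); A=np.linalg.svd(q-q.mean(0))[2][2]; print("normal",A*np.sign(A[2]))
    ctr=np.array([u.mean(),v.mean()]).astype(int); w=32; cr=f["color"][ctr[1]-w:ctr[1]+w,ctr[0]-w:ctr[0]+w]
    cv2.imwrite(f"pics/{n}nut.png",cv2.resize(cr,None,fx=8,fy=8,interpolation=cv2.INTER_CUBIC)); print("crop origin",ctr-w)
a,b=[cv2.imread(f"pics/{n}nut.png") for n in ("top","scene")]; cv2.imwrite("pics/nut2.png",cv2.resize(np.hstack([a,b]),(800,400)))
E
```

```text
top 164 mean [0.505  0.2039 0.018 ] rect [504.9 203.4] [115.3  16. ] 76.7 depth [0.5043 0.2024 0.0204]
axis [0.21736032 0.97609144]
disc 1329 [ 0.6709 -0.0435  0.146 ] [ 0.601 -0.099  0.099] [0.779 0.016 0.188]
normal [-0.34111438 -0.02124508  0.93978169]
crop origin [289 143]
scene 287 mean [0.5015 0.2066 0.018 ] rect [501.2 205.3] [117.7  24. ] 77.8 depth [0.5014 0.2064 0.0188]
axis [0.20988981 0.97772505]
disc 1172 [ 0.6686 -0.0422  0.1444] [ 0.599 -0.106  0.089] [0.78  0.016 0.192]
normal [-0.33322934  0.02147771  0.94260114]
crop origin [280 142]
```

View pics/nut2.png

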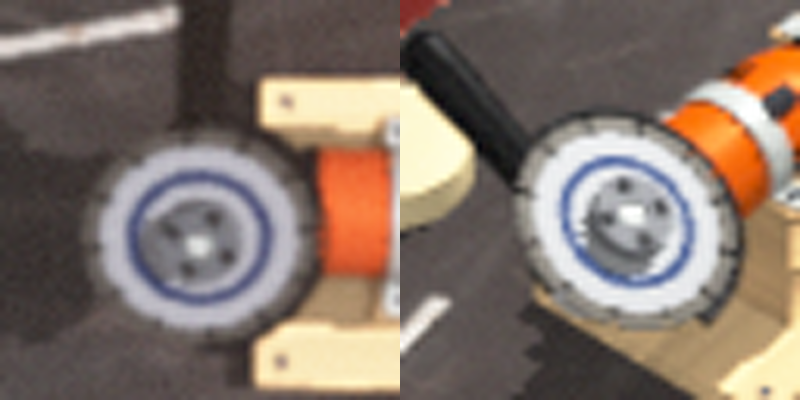

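```bash
R='x'; 
python3 -m handwheel '[{"offset":[0.85,0.97,0.15],"turn":0.075,"claw":85},{"offset":[0.85,0.97,0.15],"turn":0.075,"claw":85},{"offset":[0.85,0.97,0.15],"turn":0.075,"claw":85},{"offset":[0.85,0.97,0.15],"turn":0.075,"claw":85},{"offset":[0.85,0.97,0.15],"turn":0.075,"claw":85}]' 20
python3 -m handwheel '[{"offset":[0.85,0.97,0.15],"turn":0.075,"claw":85},{"offset":[0.85,0.97,0.15],"turn":0.075,"claw":85},{"offset":[0.85,0.97,0.15],"turn":0.075,"claw":85},{"offset":[0.85,0.97,0.15],"turn":0.075,"claw":85},{"offset":[0.85,0.97,0.15],"turn":0.075,"claw":85}]'
```

```text
time_s: 0.6
tool_pos: [0.2254, -0.408, 0.2462]
tcp_rot: [-0.0, 0.871, 0.491, 0.0]
ft_force: [0.1, -0.0, 1.3]
gripper_width: 0.0848
grasp_force: 0.0
time_s: 1.1
tool_pos: [0.3104, -0.311, 0.2612]
tcp_rot: [-0.0, 0.631, 0.776, 0.0]
ft_force: [0.0, 0.1, 0.6]
gripper_width: 0.085
grasp_force: 0.0
```

```bash

python3 -m handwheel '[{"offset":[0.85,0.97,0.15],"turn":0.075,"claw":85},{"offset":[0.85,0.97,0.15],"turn":0.075,"claw":85},{"offset":[0.85,0.97,0.15],"turn":0.075,"claw":85},{"offset":[0.85,0.97,0.15],"turn":0.075,"claw":85},{"offset":[0.85,0.97,0.15],"turn":0.075,"claw":85}]' >/dev/null
python3 -m handwheel '[{"offset":[0.85,0.97,0.15],"turn":0.075,"claw":85},{"offset":[0.85,0.97,0.15],"turn":0.075,"claw":85},{"offset":[0.85,0.97,0.15],"turn":0.075,"claw":85},{"offset":[0.85,0.97,0.15],"turn":0.075,"claw":85},{"offset":[0,0,0],"turn":0,"claw":85}]'
python3 - <<'E'
from h import *
f=grab("wrist"); pickle.dump(f,open("w1.pkl","wb")); cv2.imwrite("pics/w1.png",f["color"]); print(f["xyz"],f["rotation"][:,2],get_obs()["qpos"])
E
```

```text
time_s: 2.1
tool_pos: [0.4642, -0.1357, 0.2882]
tcp_rot: [0.0, 0.007, 1.0, 0.0]
ft_force: [-0.6, -1.1, -0.8]
gripper_width: 0.0848
grasp_force: 0.0
[ 0.38833332 -0.13352525  0.43017297] [ 0.30111656 -0.00385305 -0.95357956] [-4.55442291e-01  1.79450556e-01 -7.65158587e-03  1.38418735e+00
  2.03815470e-05 -4.35608190e-01]
```

View pics/w1.png

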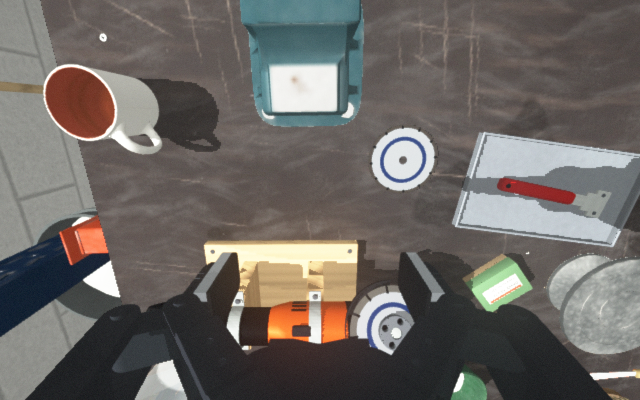

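```bash

python3 -m handwheel '[{"offset":[1,0.9,0],"turn":0,"claw":85},{"offset":[1,0.9,0],"turn":0,"claw":85},{"offset":[1,0.9,0],"turn":0,"claw":85},{"offset":[1,0.9,0],"turn":0,"claw":85},{"offset":[1,0.9,0],"turn":0,"claw":85}]' >/dev/null
python3 -m handwheel '[{"offset":[0,0,0],"turn":0,"claw":85}]'
python3 - <<'E'
from h import *
f=grab("wrist"); pickle.dump(f,open("w2.pkl","wb"))
u,v=proj(f,[.672,-.043,.15]).astype(int); print(u,v); P=cloud(f)
w=60; y0,x0=max(0,v-w),max(0,u-w); cr=f["color"][y0:y0+2*w,x0:x0+2*w]; print("crop",x0,y0)
cv2.imwrite("pics/w2.png",cv2.resize(cr,None,fx=5,fy=5,interpolation=cv2.INTER_CUBIC))
hsv=cv2.cvtColor(f["color"],cv2.COLOR_BGR2HSV)
E
```

```text
time_s: 2.75
tool_pos: [0.564, -0.0465, 0.2874]
tcp_rot: [-0.0, 0.011, 1.0, 0.0]
ft_force: [-0.6, -0.7, -0.4]
gripper_width: 0.0846
grasp_force: 0.0
322 280
crop 262 220
```

View pics/w2.png

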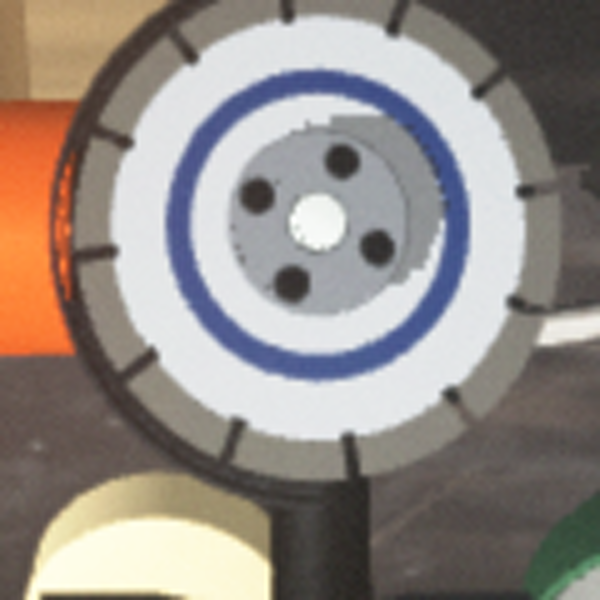

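```bash
python3 - <<'E'
from h import *
w=pickle.load(open("w2.pkl","rb"))
fs=[w]
for n in("top","scene"):
    f=pickle.load(open(n+"0.pkl","rb")); f["rotation"]=Rn.from_quat(np.ravel(f["rotation"]),scalar_first=True).as_matrix(); fs.append(f)
H=np.array([[342,161],[257,196],[292,284],[376,246]])/5+[262,220]-.4
px=[H.mean(0),np.array([199.5,242.5])/6.25+[289,143]-.4,np.array([232.75,212])/6.25+[280,142]-.4]
def tri(idx):
    A=0;b=0
    for i in idx:
        o,d=ray(fs[i],*px[i]); d/=np.linalg.norm(d); M=np.eye(3)-np.outer(d,d); A=A+M; b=b+M@o
    return np.linalg.solve(A,b)
for idx in ([0,1],[0,2],[1,2],[0,1,2]): print(idx,tri(idx).round(4))
c=tri([0,1,2])
P=cloud(w); m=np.hypot(*(np.stack(np.meshgrid(np.arange(640),np.arange(400)),-1)-px[0]).transpose(2,0,1))
for lo,hi in((6,10),(5,9)):
  q=P[(m>lo)&(m<hi)]; print("depth face",np.median(q,0).round(4))
n=np.array([-.5,0,.866]); ex=np.array([.866,0,.5])
for cc in (c,):
  for p in H:
    o,d=ray(w,*p); x=o+d*((cc-o)@n)/(d@n)-cc; print(np.hypot(x@ex,x[1]).round(4),np.degrees(np.arctan2(-x[1],x@ex)).round(1))
# spanner head in w2/w1
w1=pickle.load(open("w1.pkl","rb")); hsv=cv2.cvtColor(w1["color"],cv2.COLOR_BGR2HSV)
red=((hsv[...,0]<8)|(hsv[...,0]>172))&(hsv[...,1]>150)&(hsv[...,2]>60); red[:150]=0;red[230:]=0;red[:,:480]=0
v,u=np.nonzero(red); pts=np.array([onz(w1,a,b,.02) for a,b in zip(u,v)]); rc=cv2.minAreaRect(pts[:,:2].astype(np.float32)*1000); print(rc, np.median(cloud(w1)[red],0))
vt=np.linalg.svd(pts[:,:2]-pts[:,:2].mean(0))[2][0]; print(vt)
E
```

```text
[0, 1] [ 0.6513 -0.0405  0.148 ]
[0, 2] [ 0.648  -0.0401  0.1524]
[1, 2] [ 0.6503 -0.0417  0.1494]
[0, 1, 2] [ 0.65   -0.0409  0.1503]
depth face [ 0.6504 -0.0401  0.1493]
depth face [ 0.6513 -0.0398  0.149 ]
0.0153 -152.2
0.0139 115.6
0.0145 20.0
0.0154 -68.4
((503.7001037597656, 200.32992553710938), (123.6998519897461, 18.732919692993164), 77.46890258789062) [0.50383763 0.20066596 0.01988466]
[0.2198391  0.97553614]
```

```bash

python3 -m handwheel '[{"offset":[-0.2,0.94,-0.2],"turn":0.05,"claw":70},{"offset":[-0.2,0.94,-0.4],"turn":0.05,"claw":70},{"offset":[-0.2,0.94,-0.5],"turn":0.05,"claw":60},{"offset":[-0.2,0.94,-0.5],"turn":0.05,"claw":60},{"offset":[-0.2,0.94,-0.5],"turn":0.05,"claw":60}]' >/dev/null
python3 -m handwheel '[{"offset":[-0.2,0.94,-0.5],"turn":0.05,"claw":60},{"offset":[-0.2,0.94,-0.5],"turn":0.05,"claw":60},{"offset":[-0.2,0.94,-0.5],"turn":0.05,"claw":60},{"offset":[-0.2,0.94,-0.5],"turn":0.05,"claw":60},{"offset":[-0.2,0.94,-0.5],"turn":0.05,"claw":60}]' >/dev/null
python3 -m handwheel '[{"offset":[-0.2,0.94,-0.5],"turn":0.05,"claw":60},{"offset":[-0.2,0.94,-0.5],"turn":0.05,"claw":60},{"offset":[-0.2,0.94,-0.5],"turn":0.05,"claw":60},{"offset":[-0.2,0.94,-0.5],"turn":0.037,"claw":60},{"offset":[0,0,0],"turn":0,"claw":60}]'
python3 - <<'E'
from h import *
f=grab("wrist"); pickle.dump(f,open("w3.pkl","wb")); cv2.imwrite("pics/w3.png",f["color"])
hsv=cv2.cvtColor(f["color"],cv2.COLOR_BGR2HSV)
red=((hsv[...,0]<8)|(hsv[...,0]>172))&(hsv[...,1]>150)&(hsv[...,2]>60)
n,l,s,_=cv2.connectedComponentsWithStats(red.astype(np.uint8)); k=1+np.argmax(s[1:,4]); print(s[k])
v,u=np.nonzero(l==k); pts=np.array([onz(f,a,b,.021) for a,b in zip(u,v)]); print(cv2.minAreaRect(pts[:,:2].astype(np.float32)*1000),np.median(cloud(f)[l==k],0))
print(np.linalg.svd(pts[:,:2]-pts[:,:2].mean(0))[2][0])
E
```

```text
time_s: 4.3
tool_pos: [0.5056, 0.2158, 0.1553]
tcp_rot: [-0.001, -0.626, 0.78, 0.0]
ft_force: [0.8, -0.4, -0.5]
gripper_width: 0.0599
grasp_force: 0.0
[ 308  123   19  111 1935]
((505.3109130859375, 204.35858154296875), (115.19263458251953, 18.482627868652344), 78.03960418701172) [0.50455285 0.19928431 0.0199609 ]
[0.21623643 0.97634103]
```

View pics/w3.png

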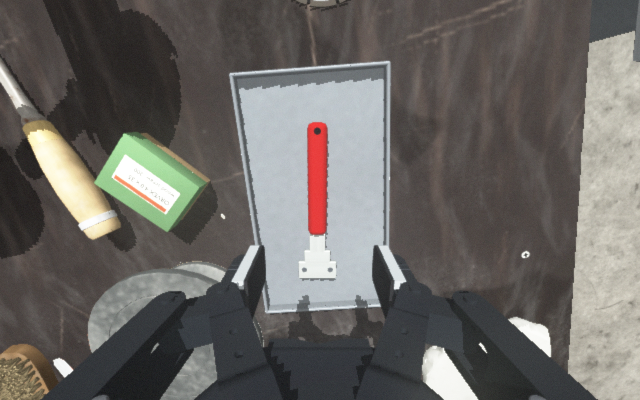

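```bash

python3 -m handwheel '[{"offset":[0.1,0,-0.9],"turn":0,"claw":50},{"offset":[0,0,-1],"turn":0,"claw":50},{"offset":[0,0,-1],"turn":0,"claw":50},{"offset":[0,0,-1],"turn":0,"claw":50},{"offset":[0,0,-1],"turn":0,"claw":50}]' >/dev/null
python3 -m handwheel '[{"offset":[0,0,-1],"turn":0,"claw":50},{"offset":[0,0,-1],"turn":0,"claw":50},{"offset":[0,0,-0.55],"turn":0,"claw":50},{"offset":[0,0,0],"turn":0,"claw":30},{"offset":[0,0,0],"turn":0,"claw":10}]' 30
python3 -m handwheel '[{"offset":[0,0,0],"turn":0,"claw":10},{"offset":[0,0,0],"turn":0,"claw":10},{"offset":[0,0,0],"turn":0,"claw":10},{"offset":[0,0,0],"turn":0,"claw":10},{"offset":[0,0,0],"turn":0,"claw":10}]' 30
```

```text
time_s: 5.35
tool_pos: [0.5093, 0.2153, 0.008]
tcp_rot: [0.0, -0.625, 0.78, -0.0]
ft_force: [0.3, 1.1, 0.9]
gripper_width: 0.0219
grasp_force: 0.0
time_s: 5.85
tool_pos: [0.5096, 0.2157, 0.0082]
tcp_rot: [0.001, -0.626, 0.78, -0.001]
ft_force: [-0.1, -3.5, 7.4]
gripper_width: 0.0191
grasp_force: 31.2
```

```bash

python3 -m handwheel '[{"offset":[0,0,0.5],"turn":0,"claw":10},{"offset":[0,0,1],"turn":0,"claw":10},{"offset":[0,0,1],"turn":0,"claw":10},{"offset":[0,0,1],"turn":0,"claw":10},{"offset":[0,0,1],"turn":0,"claw":10}]'
python3 -m handwheel '[{"offset":[0,0,1],"turn":0,"claw":10},{"offset":[0.1,-0.5,1],"turn":-0.05,"claw":10},{"offset":[0.23,-0.83,1],"turn":-0.07,"claw":10},{"offset":[0.23,-0.83,1],"turn":-0.07,"claw":10},{"offset":[0.23,-0.83,1],"turn":-0.07,"claw":10}]' >/dev/null
python3 -m handwheel '[{"offset":[0.23,-0.83,0.5],"turn":-0.07,"claw":10},{"offset":[0.23,-0.83,0],"turn":-0.07,"claw":10},{"offset":[0.23,-0.83,0],"turn":-0.07,"claw":10},{"offset":[0.23,-0.83,0],"turn":-0.07,"claw":10},{"offset":[0.23,-0.83,0],"turn":-0.07,"claw":10}]' >/dev/null
python3 -m handwheel '[{"offset":[0.23,-0.83,0],"turn":-0.07,"claw":10},{"offset":[0.23,-0.83,0],"turn":-0.07,"claw":10},{"offset":[0.23,-0.83,0],"turn":-0.07,"claw":10},{"offset":[0.23,-0.83,0],"turn":-0.07,"claw":10},{"offset":[0,0,0],"turn":-0.021,"claw":10}]'
cat > w.py <<'E'
import sys
from h import *
f=grab("wrist"); n=sys.argv[1]; pickle.dump(f,open(n+".pkl","wb")); cv2.imwrite(f"pics/{n}.png",f["color"])
hsv=cv2.cvtColor(f["color"],cv2.COLOR_BGR2HSV); P=cloud(f)
red=((hsv[...,0]<8)|(hsv[...,0]>172))&(hsv[...,1]>150)&(hsv[...,2]>50)&(P[...,2]>.05)&(P[...,2]<.35)
k,l,s,_=cv2.connectedComponentsWithStats(red.astype(np.uint8)); i=1+np.argmax(s[1:,4]); q=P[l==i]; print(s[i],q.min(0).round(3),q.max(0).round(3)); print(np.linalg.svd(q-np.median(q,0),full_matrices=False)[2][0])
E
python3 w.py w4
```

```text
time_s: 6.35
tool_pos: [0.5087, 0.2159, 0.0988]
tcp_rot: [0.0, -0.626, 0.78, 0.0]
ft_force: [0.2, -0.7, -1.9]
gripper_width: 0.019
grasp_force: 30.2
time_s: 7.85
tool_pos: [0.5663, 0.0051, 0.2078]
tcp_rot: [0.0, 0.236, 0.972, -0.0]
ft_force: [0.1, -0.1, -2.0]
gripper_width: 0.0191
grasp_force: 30.2
[ 296  129   42  207 7466] [ 0.499 -0.054  0.139] [0.651 0.045 0.35 ]
[ 0.89297214 -0.44864316 -0.03633292]
```

View pics/w4.png

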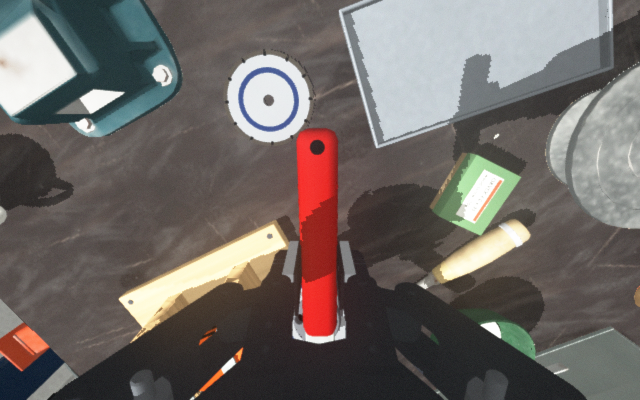

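```bash

python3 -m handwheel '[{"offset":[0.1,-0.1,-0.7],"turn":0,"claw":10},{"offset":[0.08,-0.1,-0.7],"turn":0,"claw":10},{"offset":[0,0,-0.5],"turn":0,"claw":10},{"offset":[0,0,-0.3],"turn":0,"claw":10},{"offset":[0,0,0],"turn":0,"claw":10}]'
for i in 1 2 3; do python3 -m handwheel '[{"offset":[0,0,-0.15],"turn":0,"claw":10}]' | grep -E "tool|force"; done
```

```text
time_s: 8.4
tool_pos: [0.5693, 0.0029, 0.1629]
tcp_rot: [-0.001, 0.232, 0.973, -0.0]
ft_force: [0.2, -0.1, -2.2]
gripper_width: 0.0188
grasp_force: 30.2
tool_pos: [0.57, 0.0027, 0.161]
ft_force: [-0.6, -0.5, -0.0]
grasp_force: 30.4
tool_pos: [0.57, 0.0029, 0.1578]
ft_force: [-2.8, 3.0, 2.6]
grasp_force: 30.6
tool_pos: [0.5697, 0.0029, 0.1545]
ft_force: [-2.1, 3.9, 2.1]
grasp_force: 30.6
```

```bash

for i in 1 2 3; do python3 -m handwheel '[{"offset":[0,-0.02,-0.15],"turn":0,"claw":10},{"offset":[0.0,-0.02,-0.15],"turn":0,"claw":10},{"offset":[0.03,-0.02,-0.15],"turn":0,"claw":10}]' | grep -E "tool|force"; done; python3 w.py w5
```

```text
tool_pos: [0.5703, 0.0015, 0.1451]
ft_force: [-2.1, 4.4, 1.4]
grasp_force: 31.0
tool_pos: [0.5709, -0.0, 0.136]
ft_force: [-2.5, 1.5, 0.8]
grasp_force: 30.8
tool_pos: [0.5715, -0.0011, 0.127]
ft_force: [-2.5, 1.5, 1.7]
grasp_force: 30.9
[ 300  139   38  205 7140] [ 0.504 -0.026  0.11 ] [0.615 0.036 0.269]
[ 0.83428586 -0.42066979  0.35637624]
```

```bash

for i in 1 2; do python3 -m handwheel '[{"offset":[0.04,-0.01,-0.15],"turn":0,"claw":10},{"offset":[0.05,-0.01,-0.15],"turn":0,"claw":10},{"offset":[0.05,-0.01,-0.13],"turn":0,"claw":10}]' | grep -E "tool|force"; done; python3 w.py w6
python3 - <<'E'
from h import *
for n in("scene","top"):
    f=grab(n); pickle.dump(f,open(n+"1.pkl","wb")); u,v=proj(f,[.645,-.04,.15]).astype(int); w=30; cr=f["color"][v-w:v+w,u-w:u+w]; cv2.imwrite(f"pics/{n}1.png",cv2.resize(cr,(400,400),interpolation=cv2.INTER_CUBIC)); print(u-w,v-w)
cv2.imwrite("pics/eng1.png",np.hstack([cv2.imread(f"pics/{n}1.png") for n in("scene","top")]))
E
```

```text
tool_pos: [0.5741, -0.0017, 0.1183]
ft_force: [-2.8, -0.3, 1.3]
grasp_force: 31.1
tool_pos: [0.5772, -0.0024, 0.1098]
ft_force: [-3.7, -1.8, 1.7]
grasp_force: 31.5
[ 299  148   39  196 6731] [ 0.51  -0.025  0.083] [0.615 0.034 0.252]
[ 0.74233792 -0.38504185  0.5483404 ]
287 146
290 153
```

View pics/eng1.png

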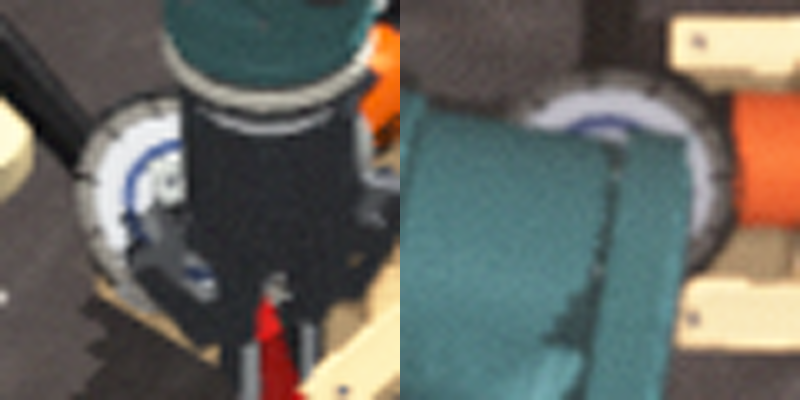

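```bash
cat > pitch.py <<'E'
import sys
from h import *
f=pickle.load(open(sys.argv[1]+".pkl","rb")) if len(sys.argv)>1 else grab("wrist")
o=get_obs(); hsv=cv2.cvtColor(f["color"],cv2.COLOR_BGR2HSV); P=cloud(f)
red=((hsv[...,0]<8)|(hsv[...,0]>172))&(hsv[...,1]>150)&(hsv[...,2]>50)&(f["z_map"]>0)
k,l,s,_=cv2.connectedComponentsWithStats(red.astype(np.uint8)); i=1+np.argmax(s[1:,4])
m=cv2.erode((l==i).astype(np.uint8),np.ones((5,5)))>0; q=P[m]
for _ in range(6):
    c=q.mean(0); V=np.linalg.svd(q-c,full_matrices=False)[2]; q=q[np.abs((q-c)@V[2])<.002]
n=V[2]*np.sign(V[2][2]); a=V[0]*np.sign(V[0][0]); print(len(q),"axis",a.round(3),"normal",n.round(3),"c",c.round(4),"pitch",np.degrees(np.arcsin(a[2])).round(1),"yaw",np.degrees(np.arctan2(a[1],a[0])).round(1))
t=(q-c)@a; tail=c+a*np.percentile(t,.5); top=tail+a*165e-3; P0=tail+a*.165-n*.018; print("tail",tail.round(4),"pinmid est",P0.round(4),"rel nut n-dist",((P0-[.650,-.0405,.150])@[-.5,0,.866]).round(4), "ft",np.round(o["ft_force"],1),"tau",np.round(o["ft_torque"],2),"w",o["gripper_width"],o["tool_pos"].round(4),o["time_s"])
E
python3 pitch.py w5; python3 pitch.py w6; python3 pitch.py w4
```

```text
5441 axis [ 0.832 -0.423  0.359] normal [-0.323  0.158  0.933] c [0.5629 0.0048 0.135 ] pitch 21.1 yaw -26.9
tail [0.5166 0.0283 0.115 ] pinmid est [ 0.6597 -0.0442  0.1575] rel nut n-dist 0.0017 ft [-2.7 -0.   0.6] tau [-0.13  0.28 -0.18] w 0.019175845970726392 [ 0.5772 -0.0023  0.1099] 10.4
4924 axis [ 0.754 -0.385  0.531] normal [-0.473  0.242  0.847] c [0.5707 0.0026 0.1166] pitch 32.1 yaw -27.1
tail [0.5287 0.0241 0.087 ] pinmid est [ 0.6617 -0.0439  0.1594] rel nut n-dist 0.0023 ft [-2.7 -0.   0.6] tau [-0.13  0.28 -0.18] w 0.019175845970726392 [ 0.5772 -0.0023  0.1099] 10.4
5581 axis [ 0.894 -0.448 -0.002] normal [-0.    -0.004  1.   ] c [0.552  0.0139 0.2198] pitch -0.1 yaw -26.6
tail [0.5055 0.0372 0.2199] pinmid est [ 0.653  -0.0366  0.2016] rel nut n-dist 0.0432 ft [-2.7 -0.   0.6] tau [-0.13  0.28 -0.18] w 0.019175845970726392 [ 0.5772 -0.0023  0.1099] 10.4
```

```bash
sed -i 's/^t=(q-c)@a;/t=(q-c)@a; print("len",np.percentile(t,[0,.5,99.5,100]).round(4),"front",(c+a*t.max()).round(4));/' pitch.py; python3 pitch.py w4; python3 pitch.py w6
```

```text
5581 axis [ 0.894 -0.448 -0.002] normal [-0.    -0.004  1.   ] c [0.552  0.0139 0.2198] pitch -0.1 yaw -26.6
len [-0.0529 -0.0521  0.0596  0.0617] front [ 0.6072 -0.0138  0.2197]
tail [0.5055 0.0372 0.2199] pinmid est [ 0.653  -0.0366  0.2016] rel nut n-dist 0.0432 ft [-2.7 -0.   0.6] tau [-0.13  0.28 -0.18] w 0.019175845970726392 [ 0.5772 -0.0023  0.1099] 10.4
4924 axis [ 0.754 -0.385  0.531] normal [-0.473  0.242  0.847] c [0.5707 0.0026 0.1166] pitch 32.1 yaw -27.1
len [-0.0575 -0.0557  0.0452  0.0463] front [ 0.6056 -0.0153  0.1412]
tail [0.5287 0.0241 0.087 ] pinmid est [ 0.6617 -0.0439  0.1594] rel nut n-dist 0.0023 ft [-2.7 -0.   0.6] tau [-0.13  0.28 -0.18] w 0.019175845970726392 [ 0.5772 -0.0023  0.1099] 10.4
```

```bash
python3 - <<'E'
from h import *
for n,z in(("w4",.2198),("w6",.085)):
    f=pickle.load(open(n+".pkl","rb")); hsv=cv2.cvtColor(f["color"],cv2.COLOR_BGR2HSV)
    red=((hsv[...,0]<8)|(hsv[...,0]>172))&(hsv[...,1]>120)&(hsv[...,2]>40)
    k,l,s,_=cv2.connectedComponentsWithStats(red.astype(np.uint8)); i=1+np.argmax(s[1:,4]); v,u=np.nonzero(l==i); j=v.min(); uu=u[v==j].mean()
    print(n,j,uu,onz(f,uu,j,z).round(4),onz(f,uu,j,z-.005).round(4),deproj(f,uu,j+2).round(4),f["xyz"].round(4))
E
```

```text
w4 128 317.5 [0.5037 0.0385 0.2198] [0.5039 0.0384 0.2148] [0.5046 0.0381 0.2169] [0.499  0.0415 0.3499]
w6 148 319.0 [0.5264 0.0254 0.085 ] [0.5269 0.0251 0.08  ] [0.5274 0.0249 0.0853] [0.5097 0.0336 0.2518]
```

```bash

for i in 1 2; do python3 -m handwheel '[{"offset":[-0.1,0.06,-0.025],"turn":0,"claw":10},{"offset":[-0.1,0.06,-0.025],"turn":0,"claw":10}]' | grep -E "tool|ft_force"; done; python3 pitch.py
```

```text
tool_pos: [0.5733, 0.0004, 0.1091]
ft_force: [-0.8, 0.0, -1.3]
tool_pos: [0.5689, 0.0028, 0.108]
ft_force: [0.7, 1.1, -1.7]
5132 axis [ 0.76  -0.388  0.522] normal [-0.469  0.228  0.853] c [0.562  0.0078 0.1147] pitch 31.5 yaw -27.1
len [-0.0578 -0.055   0.0456  0.0467] front [ 0.5975 -0.0103  0.139 ]
tail [0.5202 0.0291 0.086 ] pinmid est [ 0.654  -0.039   0.1567] rel nut n-dist 0.0038 ft [-0.   0.7 -1.8] tau [0.08 0.07 0.05] w 0.019113592049488478 [0.5685 0.003  0.1079] 10.85
```

```bash

for i in 1 2 3; do python3 -m handwheel '[{"offset":[-0.03,-0.05,-0.1],"turn":0,"claw":10},{"offset":[0,0,0],"turn":0,"claw":10}]' | grep -E "tool|ft_force"; done; python3 pitch.py
```

```text
tool_pos: [0.5684, 0.0015, 0.1058]
ft_force: [0.1, 1.0, -2.1]
tool_pos: [0.5678, 0.0004, 0.1038]
ft_force: [0.9, 0.2, -1.3]
tool_pos: [0.5678, -0.0007, 0.1021]
ft_force: [1.9, -1.5, -0.5]
5061 axis [ 0.757 -0.388  0.526] normal [-0.471  0.233  0.85 ] c [0.5613 0.0043 0.1091] pitch 31.7 yaw -27.2
len [-0.0579 -0.0554  0.0451  0.0462] front [ 0.5963 -0.0136  0.1334]
tail [0.5194 0.0258 0.0799] pinmid est [ 0.6527 -0.0424  0.1514] rel nut n-dist -0.0002 ft [ 1.5 -1.  -0.2] tau [-0.21 -0.41 -0.  ] w 0.019215750121796472 [ 0.5677 -0.0006  0.1022] 11.5
```

```bash

for i in 1 2 3; do python3 -m handwheel '[{"offset":[0.03,0.02,-0.06],"turn":0,"claw":10},{"offset":[0,0,0],"turn":0,"claw":10}]' | grep -E "tool|ft_force"; done; python3 pitch.py
```

```text
tool_pos: [0.5685, -0.0002, 0.1011]
ft_force: [3.1, -2.1, 2.0]
tool_pos: [0.5692, 0.0002, 0.1]
ft_force: [4.7, -3.3, 3.3]
tool_pos: [0.5699, 0.0004, 0.0988]
ft_force: [4.4, -4.2, 4.7]
4967 axis [ 0.742 -0.396  0.541] normal [-0.484  0.241  0.841] c [0.5644 0.0049 0.1061] pitch 32.8 yaw -28.1
len [-0.0589 -0.0566  0.044   0.045 ] front [ 0.5978 -0.0129  0.1304]
tail [0.5224 0.0274 0.0755] pinmid est [ 0.6535 -0.0423  0.1496] rel nut n-dist -0.0021 ft [ 4.  -4.8  4.5] tau [-0.8  -1.05 -0.2 ] w 0.018795587558981454 [5.699e-01 4.000e-04 9.880e-02] 12.15
```

```bash

python3 -m handwheel '[{"offset":[0.08,-0.05,0.02],"turn":0,"claw":10},{"offset":[0,0,0],"turn":0,"claw":10}]' 20| grep -E "tool|ft_force"; python3 -m handwheel '[{"offset":[0.04,-0.04,0.04],"turn":0,"claw":10},{"offset":[0,0,0],"turn":0,"claw":10}]' | grep -E "tool|ft_force";python3 pitch.py
```

```text
tool_pos: [0.5704, -0.0001, 0.0987]
ft_force: [-0.1, -1.2, 3.4]
tool_pos: [0.5709, -0.0007, 0.0993]
ft_force: [-3.8, 1.6, 1.0]
4970 axis [ 0.75  -0.377  0.543] normal [-0.487  0.239  0.84 ] c [0.5653 0.0037 0.1066] pitch 32.9 yaw -26.7
len [-0.0589 -0.0563  0.044   0.0448] front [ 0.5989 -0.0132  0.131 ]
tail [0.5231 0.0249 0.0761] pinmid est [ 0.6556 -0.0416  0.1506] rel nut n-dist -0.0023 ft [-3.7  0.7  0.5] tau [0.26 0.38 0.07] w 0.01900552030708127 [ 0.5709 -0.0007  0.0993] 12.6
```

```bash

python3 -m handwheel '[{"offset":[-0.03,0.02,0],"turn":0,"claw":10},{"offset":[0,0,0],"turn":0,"claw":10},{"offset":[0,0,0],"turn":0,"claw":22},{"offset":[0,0,0],"turn":0,"claw":22}]' 20| grep -E "tool|force|width"; python3 pitch.py
```

```text
tool_pos: [0.571, -0.0006, 0.0997]
ft_force: [-1.0, 0.4, -0.2]
gripper_width: 0.0219
grasp_force: 1.0
4717 axis [ 0.732 -0.409  0.545] normal [-0.543  0.133  0.829] c [0.5664 0.0037 0.1041] pitch 33.0 yaw -29.2
len [-0.0596 -0.0544  0.0455  0.0463] front [ 0.6003 -0.0152  0.1293]
tail [0.5265 0.026  0.0744] pinmid est [ 0.657  -0.0439  0.1495] rel nut n-dist -0.004 ft [-1.4  0.2 -1. ] tau [0.16 0.17 0.04] w 0.02249724085691435 [ 0.571  -0.0006  0.0997] 13.05
```

```bash

python3 -m handwheel '[{"offset":[0,0,0],"turn":0,"claw":24},{"offset":[0,0,0],"turn":0,"claw":24}]' 20| grep -E "tool|force|width"; python3 pitch.py
```

```text
tool_pos: [0.5711, -0.0007, 0.0998]
ft_force: [0.2, 0.1, -0.3]
gripper_width: 0.024
grasp_force: 0.0
4637 axis [ 0.731 -0.413  0.543] normal [-0.557  0.097  0.825] c [0.566  0.0032 0.1038] pitch 32.9 yaw -29.4
len [-0.0591 -0.0561  0.0456  0.0468] front [ 0.6002 -0.0161  0.1292]
tail [0.525  0.0264 0.0734] pinmid est [ 0.6557 -0.0435  0.1481] rel nut n-dist -0.0045 ft [-0.1 -0.8 -0.6] tau [-0.06 -0.02  0.01] w 0.024172943381250925 [ 0.5711 -0.0007  0.0998] 13.3
```

```bash

python3 -m handwheel '[{"offset":[0.1,0.22,0.06],"turn":-0.026,"claw":25},{"offset":[0.1,0.22,0.06],"turn":-0.026,"claw":25},{"offset":[0.12,0.21,0.07],"turn":-0.026,"claw":25}]' 20| grep -E "tool|force|width"; python3 pitch.py
```

```text
tool_pos: [0.5775, 0.0122, 0.1036]
ft_force: [-0.9, -4.5, -0.5]
gripper_width: 0.025
grasp_force: 2.0
4594 axis [ 0.678 -0.538  0.501] normal [-0.515  0.14   0.846] c [0.5716 0.0167 0.1077] pitch 30.1 yaw -38.5
len [-0.0573 -0.055   0.0467  0.0476] front [ 0.6039 -0.0089  0.1316]
tail [0.5344 0.0463 0.0801] pinmid est [ 0.6554 -0.045   0.1476] rel nut n-dist -0.0048 ft [-1.4 -2.1 -0. ] tau [-0.49  0.19  0.  ] w 0.025091976213974868 [0.5777 0.0126 0.1037] 13.65
```

```bash

python3 -m handwheel '[{"offset":[0.12,0.21,0.07],"turn":-0.026,"claw":25.5},{"offset":[0.13,0.2,0.075],"turn":-0.026,"claw":25.5},{"offset":[0.14,0.19,0.08],"turn":-0.026,"claw":25.5}]' 20| grep -E "tool|force|width"; python3 pitch.py
python3 -m handwheel '[{"offset":[0.15,0.18,0.085],"turn":-0.025,"claw":26},{"offset":[0.15,0.18,0.085],"turn":-0.025,"claw":26}]' 20| grep -E "tool|force|width"; python3 pitch.py
```

```text
tool_pos: [0.5848, 0.0238, 0.1077]
ft_force: [-1.4, -6.5, -2.0]
gripper_width: 0.0257
grasp_force: 2.6
4559 axis [ 0.608 -0.653  0.453] normal [-0.464  0.17   0.869] c [0.5802 0.0287 0.1135] pitch 26.9 yaw -47.1
len [-0.0585 -0.0566  0.0457  0.0468] front [ 0.6086 -0.0018  0.1347]
tail [0.5458 0.0656 0.0879] pinmid est [ 0.6544 -0.0451  0.1469] rel nut n-dist -0.0049 ft [-2.4 -3.7 -2.7] tau [-0.84  0.42  0.01] w 0.025775328950065686 [0.5852 0.0243 0.1079] 14.0
tool_pos: [0.5906, 0.031, 0.111]
ft_force: [-2.8, -4.6, -3.4]
gripper_width: 0.0259
grasp_force: 2.5
4406 axis [ 0.557 -0.717  0.42 ] normal [-0.44   0.175  0.881] c [0.5856 0.037  0.1168] pitch 24.9 yaw -52.2
len [-0.0574 -0.0555  0.0469  0.048 ] front [0.6123 0.0026 0.137 ]
tail [0.5547 0.0767 0.0935] pinmid est [ 0.6545 -0.0447  0.147 ] rel nut n-dist -0.0049 ft [-3.2 -2.9 -2.4] tau [-0.76  0.55 -0.03] w 0.02624128287033699 [0.5911 0.0315 0.1113] 14.25
```

```bash

python3 -m handwheel '[{"offset":[0,0,-0.1],"turn":0,"claw":28},{"offset":[-0.08,-0.1,-0.04],"turn":0,"claw":28},{"offset":[0,0,0],"turn":0,"claw":28}]' 20| grep -E "tool|force|width"; python3 pitch.py
```

```text
tool_pos: [0.5893, 0.0293, 0.1084]
ft_force: [0.1, -0.7, -0.4]
gripper_width: 0.0283
grasp_force: 0.6
4378 axis [ 0.572 -0.691  0.442] normal [-0.452  0.184  0.873] c [0.583  0.0352 0.1136] pitch 26.2 yaw -50.4
len [-0.0555 -0.0532  0.0476  0.0483] front [0.6106 0.0018 0.1349]
tail [0.5526 0.072  0.0901] pinmid est [ 0.6551 -0.0453  0.1473] rel nut n-dist -0.0049 ft [-0.2 -1.3 -0.3] tau [-0.19  0.26 -0.04] w 0.028075857654368385 [0.5893 0.0294 0.1085] 14.6
```

```bash

python3 -m handwheel '[{"offset":[0.02,-0.02,0],"turn":0,"claw":32},{"offset":[0,0,0],"turn":0,"claw":34},{"offset":[0,0,0],"turn":0,"claw":34}]' 20| grep -E "tool|force|width"; python3 pitch.py
python3 - <<'E'
from h import *
f=pickle.load(open("w2.pkl","rb")); P=cloud(f); c=np.array([.6505,-.0405,.150]); n=np.array([-.5,0,.866])
for _ in range(5):
    d=P-c; h=d@n; r=np.linalg.norm(d-h[...,None]*n,axis=-1)
    m=(np.abs(h+.010)<.003)&(r>.026)&(r<.056); q=P[m]; C=q.mean(0); n=np.linalg.svd(q-C,full_matrices=False)[2][2]; n*=np.sign(n[2])
print(m.sum(),"disc n",n.round(4),"C",C.round(4),"face ctr",(C+n*.01).round(4))
E
```

```text
tool_pos: [0.59, 0.0292, 0.1086]
ft_force: [-1.0, -0.5, 0.3]
gripper_width: 0.0336
grasp_force: 0.1
4070 axis [ 0.58  -0.682  0.445] normal [-0.453  0.184  0.872] c [0.5819 0.0332 0.1131] pitch 26.4 yaw -49.7
len [-0.0567 -0.0549  0.0476  0.049 ] front [ 6.103e-01 -2.000e-04  1.349e-01]
tail [0.5501 0.0707 0.0887] pinmid est [ 0.6539 -0.0452  0.1464] rel nut n-dist -0.0051 ft [-0.4 -0.2  0.3] tau [-0.03 -0.   -0.06] w 0.03417912245882323 [0.59   0.0292 0.1087] 14.95
5581 disc n [-0.5009  0.0054  0.8655] C [ 0.6572 -0.0404  0.1421] face ctr [ 0.6522 -0.0404  0.1507]
```

```bash

python3 -m handwheel '[{"offset":[0,0,0.3],"turn":0,"claw":36},{"offset":[0,0,0.8],"turn":0,"claw":36},{"offset":[0,0,1],"turn":0,"claw":40},{"offset":[0,0,1],"turn":0,"claw":85},{"offset":[0,0,1],"turn":0,"claw":85}]' 20| grep -E "ft_force"
python3 -m handwheel '[{"offset":[0,0,1],"turn":0,"claw":85},{"offset":[0,0,1],"turn":0,"claw":85},{"offset":[0,0,1],"turn":0,"claw":85},{"offset":[0,0,1],"turn":0,"claw":85},{"offset":[0,0,0],"turn":0,"claw":85}]' 20| grep -E "tool"
python3 - <<'E'
from h import *
f=grab("wrist"); pickle.dump(f,open("w7.pkl","wb")); u,v=proj(f,[.6515,-.0405,.15]).astype(int); print(u,v)
y0=max(0,min(v-70,260)); x0=u-90; cr=f["color"][y0:y0+140,x0:x0+180]; print(x0,y0); cv2.imwrite("pics/w7.png",cv2.resize(cr,None,fx=4.25,fy=4.25,interpolation=cv2.INTER_CUBIC))
E
python3 pitch.py w7
```

```text
ft_force: [0.9, -0.7, -0.5]
tool_pos: [0.5908, 0.0292, 0.2734]
319 276
229 206
1071 axis [ 0.619 -0.631  0.468] normal [-0.481  0.166  0.861] c [0.5814 0.0258 0.1132] pitch 27.9 yaw -45.6
len [-0.0594 -0.0566  0.0518  0.0524] front [ 0.6138 -0.0072  0.1377]
tail [0.5464 0.0615 0.0868] pinmid est [ 0.6572 -0.0456  0.1484] rel nut n-dist -0.0049 ft [ 0.6  0.8 -0.4] tau [-0.04  0.04 -0.02] w 0.08507206802151658 [0.5904 0.0292 0.2718] 16.0
```

View pics/w7.png

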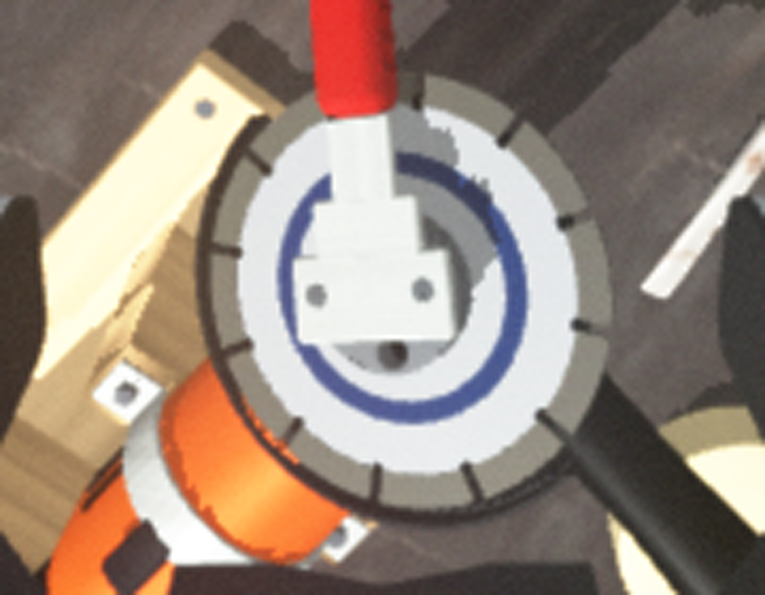

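```bash
python3 - <<'E'
from h import *
f=pickle.load(open("w7.pkl","rb")); c=np.array([.6515,-.0405,.1503]); n=np.array([-.5,0,.866]); ex=np.array([.866,0,.5])
def onpl(p,h):
    o,d=ray(f,229+p[0]/4.25-.4,206+p[1]/4.25-.4); x=o+d*((c+n*h-o)@n)/(d@n)-c; return x
x=onpl((393,353),0); print("hole r",np.hypot(x@ex,x[1]),"ang cw",np.degrees(np.arctan2(-x[1],x@ex)))
L=onpl((423,290),.0035+.003);R=onpl((317,294),.0055+.003)   # plate-top dots, approx heights
for nm,h1,h2 in(("flush",.005,.005),("rolled",.0045,.0085)):
    L=onpl((423,290),h1);R=onpl((317,294),h2); M=(L+R)/2; d=L-R; print(nm,"L",(L@ex).round(4),L[1].round(4),"R",(R@ex).round(4),R[1].round(4),"mid",(M@ex).round(4),M[1].round(4),"len",np.linalg.norm(d).round(4),"head ang cw",np.degrees(np.arctan2(d@ex,d[1])).round(1))
P=cloud(f); hh=(P-c)@n
for q in((423,275),(317,278),(330,325),(435,325),(317,310),(420,310),(370,300),(340,225),(400,225)):
    uu,vv=int(229+q[0]/4.25),int(206+q[1]/4.25); print(q,"height over face",(np.median(hh[vv-1:vv+2,uu-1:uu+2])*1000).round(1))
E
```

```text
hole r 0.013417072649546826 ang cw 36.228675119129214
flush L 0.0059 0.0121 R -0.0132 -0.0108 mid -0.0037 0.0006 len 0.0297 head ang cw 39.8
rolled L 0.0058 0.0119 R -0.0125 -0.009 mid -0.0034 0.0014 len 0.0281 head ang cw 41.3
(423, 275) height over face 6.2
(317, 278) height over face 6.3
(330, 325) height over face 6.4
(435, 325) height over face 7.6
(317, 310) height over face 7.1
(420, 310) height over face 7.2
(370, 300) height over face 6.2
(340, 225) height over face 4.9
(400, 225) height over face 4.8
```

```bash

python3 -m handwheel '[{"offset":[-0.14,-0.14,-0.5],"turn":0.022,"claw":60},{"offset":[-0.13,-0.13,-0.9],"turn":0.022,"claw":42},{"offset":[0,0,-1],"turn":0,"claw":42},{"offset":[0,0,-1],"turn":0,"claw":42},{"offset":[0,0,-1],"turn":0,"claw":42}]' 20| grep -E "tool|ft_force|width"
python3 -m handwheel '[{"offset":[0,0,-1],"turn":0,"claw":42},{"offset":[0,0,-1],"turn":0,"claw":42},{"offset":[0,0,-1],"turn":0,"claw":42},{"offset":[0,0,-0.85],"turn":0,"claw":42},{"offset":[0,0,0],"turn":0,"claw":34}]' 20| grep -E "tool|ft_force|width"
python3 pitch.py
```

```text
tool_pos: [0.584, 0.0238, 0.1811]
ft_force: [0.3, -0.4, 0.2]
gripper_width: 0.0421
tool_pos: [0.5828, 0.024, 0.1031]
ft_force: [-0.6, -0.6, -0.3]
gripper_width: 0.0342
4319 axis [ 0.613 -0.639  0.465] normal [-0.488  0.158  0.859] c [0.5776 0.0289 0.1105] pitch 27.7 yaw -46.2
len [-0.0564 -0.0547  0.0445  0.0452] front [0.6052 0.     0.1315]
tail [0.544  0.0638 0.085 ] pinmid est [ 0.6539 -0.0444  0.1464] rel nut n-dist -0.0051 ft [0.4 1.  0.4] tau [ 0.03  0.   -0.01] w 0.03403256587165333 [0.5835 0.0239 0.1046] 17.05
```

```bash

python3 -m handwheel '[{"offset":[0,0,0],"turn":0,"claw":27},{"offset":[0.13,0.2,0.07],"turn":-0.025,"claw":27},{"offset":[0.14,0.19,0.07],"turn":-0.025,"claw":27},{"offset":[0.15,0.18,0.075],"turn":-0.025,"claw":27},{"offset":[0.15,0.18,0.08],"turn":-0.025,"claw":27}]' 20| grep -E "tool|ft_force|width"
python3 pitch.py
python3 -m handwheel '[{"offset":[0.165,0.16,0.085],"turn":-0.025,"claw":27},{"offset":[0.165,0.16,0.085],"turn":-0.025,"claw":27},{"offset":[0.18,0.14,0.09],"turn":-0.024,"claw":27}]' 20| grep -E "tool|ft_force|width"
python3 pitch.py
```

```text
tool_pos: [0.596, 0.038, 0.1124]
ft_force: [-3.2, -7.7, -0.4]
gripper_width: 0.0271
4016 axis [ 0.495 -0.772  0.399] normal [-0.421  0.189  0.887] c [0.5917 0.0435 0.1184] pitch 23.5 yaw -57.3
len [-0.0569 -0.0553  0.0462  0.0471] front [0.615  0.0072 0.1372]
tail [0.5643 0.0862 0.0963] pinmid est [ 0.6536 -0.0445  0.1462] rel nut n-dist -0.0051 ft [-3.5 -5.  -0. ] tau [-1.02  0.64  0.01] w 0.027154346395835575 [0.5965 0.0385 0.1127] 17.6
tool_pos: [0.6059, 0.0471, 0.1176]
ft_force: [-4.7, -6.8, 1.0]
gripper_width: 0.0268
3776 axis [ 0.386 -0.858  0.339] normal [-0.358  0.199  0.912] c [0.6021 0.0535 0.1238] pitch 19.8 yaw -65.8
len [-0.0554 -0.0545  0.0477  0.0485] front [0.6208 0.0119 0.1402]
tail [0.5811 0.1003 0.1053] pinmid est [ 0.6512 -0.0449  0.1448] rel nut n-dist -0.0051 ft [-4.9 -5.8  1.7] tau [-1.03  0.94 -0.02] w 0.026867525569539866 [0.6064 0.0475 0.1178] 17.95
```

```bash

for i in 1 2; do python3 -m handwheel '[{"offset":[0.185,0.13,0.095],"turn":-0.024,"claw":27.5},{"offset":[0.19,0.12,0.1],"turn":-0.023,"claw":27.5}]' 20| grep -E "tool|ft_force|width"
python3 pitch.py | grep -vE "^len"; done
```

```text
tool_pos: [0.6131, 0.0521, 0.1214]
ft_force: [-6.8, -7.7, 0.8]
gripper_width: 0.0277
3963 axis [ 0.318 -0.898  0.304] normal [-0.321  0.199  0.926] c [0.6099 0.0583 0.128 ] pitch 17.7 yaw -70.5
tail [0.5925 0.1074 0.1114] pinmid est [ 0.6508 -0.0444  0.1449] rel nut n-dist -0.0048 ft [-5.4 -4.4  1.4] tau [-1.09  1.12  0.05] w 0.02736160392525788 [0.6137 0.0525 0.1217] 18.2
tool_pos: [0.6204, 0.057, 0.1253]
ft_force: [-7.1, -8.2, 0.1]
gripper_width: 0.0274
3712 axis [ 0.246 -0.933  0.261] normal [-0.299  0.183  0.937] c [0.6173 0.0648 0.1317] pitch 15.1 yaw -75.2
tail [0.6044 0.1136 0.1181] pinmid est [ 0.6504 -0.0437  0.1443] rel nut n-dist -0.0051 ft [-6.7 -6.2  1.9] tau [-1.18  1.33  0.02] w 0.027607122968121407 [0.621  0.0574 0.1256] 18.45
```

```bash

for i in 1 2; do python3 -m handwheel '[{"offset":[0.195,0.1,0.1],"turn":-0.023,"claw":28},{"offset":[0.1,0.04,0.05],"turn":-0.011,"claw":28}]' 20| grep -E "tool|ft_force|width"
python3 pitch.py | grep -vE "^len"; done
```

```text
tool_pos: [0.6259, 0.0598, 0.1281]
ft_force: [-11.0, -10.1, 1.5]
gripper_width: 0.0283
3748 axis [ 0.191 -0.953  0.233] normal [-0.283  0.174  0.943] c [0.6227 0.0674 0.1347] pitch 13.5 yaw -78.6
tail [0.6128 0.1169 0.1226] pinmid est [ 0.6495 -0.0435  0.144 ] rel nut n-dist -0.0049 ft [-9.  -8.1  1.5] tau [-1.63  1.95  0.14] w 0.02809815687439731 [0.626  0.0598 0.1281] 18.7
tool_pos: [0.6303, 0.0619, 0.1305]
ft_force: [-17.7, -15.0, 0.4]
gripper_width: 0.0281
3365 axis [ 0.163 -0.963  0.217] normal [-0.251  0.172  0.953] c [0.6274 0.0699 0.1369] pitch 12.5 yaw -80.4
tail [0.6191 0.119  0.1258] pinmid est [ 0.6504 -0.043   0.1445] rel nut n-dist -0.005 ft [-16.5 -12.5   0.7] tau [-2.52  3.23  0.17] w 0.027995809950769775 [0.6304 0.0619 0.1305] 18.95
```

```bash

for i in 1 2; do python3 -m handwheel '[{"offset":[0.08,-0.03,0.03],"turn":-0.008,"claw":28},{"offset":[0,0,0],"turn":0,"claw":28}]' 20| grep -E "tool|ft_force|width"
python3 pitch.py | grep -vE "^len"; done
```

```text
tool_pos: [0.6311, 0.0618, 0.1308]
ft_force: [-19.1, -9.0, 1.4]
gripper_width: 0.0281
3523 axis [ 0.153 -0.965  0.212] normal [-0.242  0.172  0.955] c [0.6284 0.0688 0.1374] pitch 12.3 yaw -81.0
tail [0.6204 0.1193 0.1263] pinmid est [ 0.65   -0.0431  0.1442] rel nut n-dist -0.005 ft [-19.1  -8.4   1.1] tau [-1.86  3.9   0.18] w 0.028016898485995704 [0.6311 0.0618 0.1308] 19.2
tool_pos: [0.632, 0.0617, 0.1311]
ft_force: [-22.4, -6.0, -0.4]
gripper_width: 0.0283
3544 axis [ 0.143 -0.967  0.21 ] normal [-0.239  0.172  0.956] c [0.6294 0.069  0.1379] pitch 12.1 yaw -81.6
tail [0.6219 0.1194 0.127 ] pinmid est [ 0.6498 -0.0433  0.1444] rel nut n-dist -0.0048 ft [-21.8  -6.    1.6] tau [-1.18  4.57  0.13] w 0.02822579717173637 [0.632  0.0617 0.1311] 19.45
```

```bash

python3 -m handwheel '[{"offset":[0.1,-0.04,0.03],"turn":-0.005,"claw":28},{"offset":[0.05,-0.02,0.01],"turn":0,"claw":28},{"offset":[0,0,0],"turn":0,"claw":28}]' 20| grep -E "tool|ft_force|width"
python3 pitch.py | grep -vE "^len"
python3 -m handwheel '[{"offset":[-0.15,0.03,-0.06],"turn":0,"claw":28},{"offset":[-0.15,0.03,-0.06],"turn":0,"claw":30},{"offset":[0,0,0],"turn":0,"claw":36},{"offset":[0,0,0],"turn":0,"claw":36}]' 20| grep -E "tool|ft_force|width"; python3 pitch.py | grep -vE "^len"
```

```text
tool_pos: [0.6334, 0.0617, 0.1314]
ft_force: [-29.7, 1.2, 2.8]
gripper_width: 0.0278
3560 axis [ 0.131 -0.97   0.205] normal [-0.227  0.172  0.958] c [0.6307 0.0703 0.1381] pitch 11.8 yaw -82.3
tail [0.624  0.1199 0.1276] pinmid est [ 0.6497 -0.0433  0.1442] rel nut n-dist -0.0048 ft [-29.6   1.7   3. ] tau [0.28 6.18 0.1 ] w 0.02815847557630805 [0.6334 0.0617 0.1314] 19.8
tool_pos: [0.6319, 0.0621, 0.1306]
ft_force: [-6.8, -1.8, -1.1]
gripper_width: 0.0361
3296 axis [ 0.17  -0.961  0.218] normal [-0.192  0.185  0.964] c [0.6259 0.069  0.1362] pitch 12.6 yaw -80.0
tail [0.6172 0.1182 0.1251] pinmid est [ 0.6486 -0.0437  0.1437] rel nut n-dist -0.0048 ft [-6.6 -2.1 -0.3] tau [-0.53  1.45  0.08] w 0.03631081174629687 [0.632  0.0621 0.1306] 20.25
```

```bash

python3 -m handwheel '[{"offset":[-0.12,0,-0.03],"turn":0,"claw":36},{"offset":[0,0,0],"turn":0,"claw":36}]' 20| grep -E "tool|ft_force|width"; python3 pitch.py | grep -vE "^len"
```

```text
tool_pos: [0.63, 0.0621, 0.1301]
ft_force: [-5.1, -2.5, -1.5]
gripper_width: 0.0364
3203 axis [ 0.193 -0.955  0.225] normal [-0.183  0.19   0.964] c [0.624  0.0673 0.1356] pitch 13.0 yaw -78.6
tail [0.6139 0.1172 0.1238] pinmid est [ 0.649  -0.0438  0.1436] rel nut n-dist -0.0051 ft [-4.9 -2.4 -0.8] tau [-0.52  1.06  0.06] w 0.03602222740244604 [0.63   0.0621 0.1301] 20.5
```

```bash

for i in 1 2; do python3 -m handwheel '[{"offset":[-0.12,0,-0.03],"turn":0,"claw":40},{"offset":[0,0,0],"turn":0,"claw":40}]' 20| grep -E "tool|ft_force|width"; python3 pitch.py | grep -vE "^len"; done
```

```text
tool_pos: [0.6285, 0.0625, 0.1296]
ft_force: [0.2, -0.8, 0.4]
gripper_width: 0.04
2127 axis [ 0.377 -0.865  0.33 ] normal [0.12  0.399 0.909] c [0.6089 0.0589 0.1245] pitch 19.3 yaw -66.4
tail [0.5887 0.1051 0.1069] pinmid est [ 0.6488 -0.0449  0.145 ] rel nut n-dist -0.0038 ft [ 1.2 -0.7  0.3] tau [ 0.05  0.03 -0.02] w 0.03972778507766534 [0.6286 0.0625 0.1295] 20.75
tool_pos: [0.6258, 0.0625, 0.1284]
ft_force: [0.2, -0.4, -0.3]
gripper_width: 0.0401
1921 axis [ 0.412 -0.843  0.346] normal [0.142 0.434 0.889] c [0.605  0.0578 0.1219] pitch 20.2 yaw -64.0
tail [0.5837 0.1014 0.104 ] pinmid est [ 0.649  -0.0455  0.1451] rel nut n-dist -0.0038 ft [-0.6  0.3 -0.2] tau [-0.02  0.03 -0.01] w 0.03997659216580278 [0.6259 0.0625 0.1284] 21.0
```

```bash

python3 -m handwheel '[{"offset":[0.05,0.02,0.1],"turn":0,"claw":42},{"offset":[0,0,0.7],"turn":0,"claw":50},{"offset":[0,0,0],"turn":0,"claw":60}]' 20| grep -E "tool|ft_force|width"; python3 pitch.py
```

```text
tool_pos: [0.6278, 0.0628, 0.1457]
ft_force: [0.2, -0.6, 0.2]
gripper_width: 0.0597
2106 axis [ 0.408 -0.845  0.346] normal [-0.044  0.361  0.932] c [0.6045 0.0535 0.1239] pitch 20.3 yaw -64.2
len [-0.056  -0.0551  0.055   0.0563] front [0.6275 0.006  0.1434]
tail [0.582  0.1001 0.1048] pinmid est [ 0.6502 -0.0458  0.1452] rel nut n-dist -0.0042 ft [ 0.6  0.2 -0.9] tau [ 0.01 -0.01 -0.01] w 0.05979381258507227 [0.6275 0.0628 0.1449] 21.35
```

```bash

python3 -m handwheel '[{"offset":[-0.3,0.1,1],"turn":0,"claw":85},{"offset":[-0.3,0.1,1],"turn":0,"claw":85},{"offset":[-0.3,0,1],"turn":0,"claw":85},{"offset":[-0.2,0,1],"turn":0,"claw":85},{"offset":[0,0,1],"turn":0,"claw":85}]' 20| grep -E "ft_force"
python3 -m handwheel '[{"offset":[0,0,1],"turn":0,"claw":85},{"offset":[0,0,0.5],"turn":0,"claw":85},{"offset":[0,0,0],"turn":0,"claw":85}]' 20| grep -E "tool"
python3 - <<'E'
from h import *
f=grab("wrist"); pickle.dump(f,open("w8.pkl","wb")); c=np.array([.6515,-.0405,.1503]); n=np.array([-.5,0,.866]); ex=np.array([.866,0,.5])
u,v=proj(f,c); print("nut px",u,v)
# rectify face plane: grid of plane coords (mm) -> height over the face & brightness
g=cv2.cvtColor(f["color"],cv2.COLOR_BGR2GRAY); P=cloud(f); H=(P-c)@n*1000
for nm in("dark","height"):
  print(nm)
  for a in range(24,-25,-3):
    row=[]
    for b in range(24,-25,-3):
      q=c+ex*a/1000+np.array([0,b/1000,0]); w=np.round(proj(f,q)).astype(int)
      row.append(f"{g[w[1],w[0]] if nm=='dark' else H[w[1],w[0]]:4.0f}" if 0<=w[0]<640 and 0<=w[1]<400 else "  --")
    print(a,"".join(row))
E
python3 pitch.py w8
```

```text
ft_force: [0.5, -0.5, 0.2]
tool_pos: [0.6054, 0.0668, 0.2748]
nut px 352.0284590210364 290.301722132128
dark
24  219 220 222 218 218 220 218 219 218 219 220 221 111  82 113 219 221
21  219 220 219 154 111 118 109 158 212 216 219 219 219 127  79 137 220
18  166 147  90  88  92  95 130 200 229 234 201 217 217 216  80  86 211
15  123  91  87  94 109 168 223 234 232 235 161 156 182 219 104  79 115
12   87  83  97 124 215 235 234 233 234 235 235 153 153 186 208  77  87
9   87  90 140 218 232 231 135 147 232 233 234 211  86  97 214  97  83
6   83  88  97 225 231 231 123 154 231 233 234 231 113  86 192 125  84
3   84 106 142 168 230 230 234 233 234 233 233 233 228 121 162 172  81
0  142 161 211 234 232 231 231 233 236 234 233 232 232 158 136 125  83
-3  214 234 235 235 234 235 232 233 233 235 234 234 232 232 153 121  82
-6  235 235 234 234 234 231 231 232 233 235 234 233 233 232 216  88  85
-9  175 233 236 236 235 234 233 231 232 235 234 234 234 233 233 118  92
-12  232 233 237 235 235 234 231 229 232 232 233 234 233 234 232 228 123
-15  231 233 235 236 235 234 234 231 229 231 233 226 198 2
[... 1131 characters left out ...]
 5   6   5   7   6   7   7   8   7   8 -10
-15    4   3   4   4   5   4   4   5   6   6   6   6   5   7   6   7   7
-18    4   4   4   5   5   5   6   4   6   6   5   7   7   6   7   8   7
-21    3   3   4   4   4   5   5   5   5   6   6   6   8   7   6 -10 -10
-24    3   3   4   4   4   4   5   4 -10   4   5   6   6 -10 -10 -10 -10
493 axis [ 0.205  0.13  -0.97 ] normal [-0.275  0.959  0.07 ] c [ 1.0107 -0.1098  0.0771] pitch -75.9 yaw 32.3
len [-0.0844 -0.0834  0.0659  0.0666] front [ 1.0244 -0.1012  0.0125]
tail [ 0.9936 -0.1207  0.1581] pinmid est [ 1.0324 -0.1165 -0.0033] rel nut n-dist -0.3239 ft [-0.2  0.6  0.5] tau [-0.04  0.    0.04] w 0.08509773377514686 [0.6051 0.0668 0.2738] 22.2
```

```bash

python3 -m handwheel '[{"offset":[-0.02,-0.4,-0.2],"turn":0.066,"claw":60},{"offset":[-0.02,-0.4,-0.5],"turn":0.066,"claw":48},{"offset":[-0.02,-0.4,-1],"turn":0.065,"claw":48},{"offset":[-0.02,-0.07,-1],"turn":0,"claw":48},{"offset":[0,0,-1],"turn":0,"claw":48}]' 20| grep -E "tool|ft_force|width"
python3 -m handwheel '[{"offset":[0,0,-1],"turn":0,"claw":48},{"offset":[0,0,-1],"turn":0,"claw":48},{"offset":[0,0,-1],"turn":0,"claw":48},{"offset":[0,0,0],"turn":0,"claw":48}]' 20| grep -E "tool|ft_force|width"
python3 pitch.py
```

```text
tool_pos: [0.6027, 0.0411, 0.1981]
ft_force: [0.6, 0.3, -0.2]
gripper_width: 0.0477
tool_pos: [0.6013, 0.0415, 0.1368]
ft_force: [-0.4, 0.1, -0.7]
gripper_width: 0.0478
3460 axis [ 0.403 -0.847  0.347] normal [-0.4    0.178  0.899] c [0.6031 0.0486 0.1254] pitch 20.3 yaw -64.5
len [-0.0606 -0.059   0.0519  0.0529] front [0.6244 0.0038 0.1438]
tail [0.5793 0.0985 0.1049] pinmid est [ 0.653  -0.0444  0.146 ] rel nut n-dist -0.005 ft [ 0.3 -0.4  0.5] tau [ 0.03 -0.03 -0.02] w 0.048305600314543756 [0.6021 0.0414 0.1387] 23.15
```

```bash

python3 -m handwheel '[{"offset":[0.2,0.1,-0.3],"turn":0,"claw":48},{"offset":[0.15,0.05,-0.5],"turn":0,"claw":48},{"offset":[0,0,-0.5],"turn":0,"claw":48},{"offset":[0,0,0],"turn":0,"claw":40}]' 20| grep -E "tool|ft_force|width"
python3 -m handwheel '[{"offset":[0,0,0],"turn":0,"claw":32},{"offset":[0,0,0],"turn":0,"claw":30}]' 20| grep -E "tool|ft_force|width"
python3 pitch.py
```

```text
tool_pos: [0.6097, 0.0445, 0.1127]
ft_force: [-0.7, 0.2, -0.0]
gripper_width: 0.0403
tool_pos: [0.6101, 0.0444, 0.1145]
ft_force: [-1.3, 0.1, -0.3]
gripper_width: 0.0298
4265 axis [ 0.356 -0.861  0.364] normal [-0.391  0.216  0.894] c [0.6044 0.0534 0.1234] pitch 21.3 yaw -67.5
len [-0.0571 -0.0558  0.0472  0.048 ] front [0.6214 0.0121 0.1408]
tail [0.5845 0.1014 0.1031] pinmid est [ 0.6503 -0.0445  0.147 ] rel nut n-dist -0.0027 ft [-2.1  0.5 -0.8] tau [ 0.06  0.33 -0.05] w 0.029913196237390312 [0.6102 0.0444 0.1146] 23.8
```

```bash
cat > tq.py <<'E'
from h import *
o=get_obs(); c=np.array([.6515,-.0405,.1503]); n=np.array([-.5,0,.866]); r=np.array(o["tool_pos"])-c+[0,0,.005]
print("TORQUE",round(float(np.cross(r,o["ft_force"])@n),2),np.round(o["ft_force"],1))
E
for i in 1 2 3; do python3 -m handwheel '[{"offset":[0.12,0.07,0.04],"turn":-0.012,"claw":30},{"offset":[0,0,0],"turn":0,"claw":30}]' >/dev/null; python3 tq.py
python3 pitch.py | grep -v len; done
```

```text
TORQUE 0.1 [-1.9  0.9 -0.1]
4373 axis [ 0.313 -0.878  0.363] normal [-0.384  0.233  0.893] c [0.6078 0.0559 0.1241] pitch 21.3 yaw -70.4
tail [0.5905 0.1043 0.1041] pinmid est [ 0.6491 -0.0446  0.1479] rel nut n-dist -0.0013 ft [-1.   0.2  0.5] tau [ 0.04  0.24 -0.  ] w 0.030184475366602095 [0.613  0.0459 0.1153] 24.05
TORQUE 0.05 [-1.3  0.5  0.5]
4484 axis [ 0.125 -0.947  0.295] normal [-0.433  0.216  0.875] c [0.6134 0.0599 0.1247] pitch 17.2 yaw -82.5
tail [0.6065 0.1123 0.1084] pinmid est [ 0.6348 -0.0479  0.1413] rel nut n-dist 0.0001 ft [-1.3  0.6  0.4] tau [ 0.12  0.24 -0.04] w 0.030204786498128758 [0.6154 0.0473 0.116 ] 24.3
TORQUE 0.22 [-2.3 -0.  -0.9]
4331 axis [ 0.074 -0.955  0.289] normal [-0.423  0.232  0.876] c [0.6161 0.0611 0.1252] pitch 16.8 yaw -85.6
tail [0.6121 0.1137 0.1093] pinmid est [ 0.6319 -0.048   0.1411] rel nut n-dist 0.0014 ft [-1.8  1.7  0. ] tau [ 0.12  0.41 -0.03] w 0.03014453887891908 [0.6175 0.0487 0.1166] 24.55
```

```bash

python3 -m handwheel '[{"offset":[0,0,0],"turn":0,"claw":24},{"offset":[0,0,0],"turn":0,"claw":10},{"offset":[0,0,0.1],"turn":0,"claw":10},{"offset":[0,0,0.2],"turn":0,"claw":10},{"offset":[0,0,0.2],"turn":0,"claw":10}]' 40 | grep -E "tool|force|width"; python3 pitch.py
python3 -m handwheel '[{"offset":[-0.2,0.2,0.5],"turn":0,"claw":10},{"offset":[-0.2,0.2,0.5],"turn":0,"claw":10},{"offset":[-0.2,0.2,0.5],"turn":0,"claw":10},{"offset":[0,0,0.5],"turn":0,"claw":10},{"offset":[0,0,0],"turn":0,"claw":10}]' 40 | grep -E "tool|force|width"; python3 pitch.py
```

```text
tool_pos: [0.6177, 0.0485, 0.1271]
ft_force: [-0.4, 0.4, -1.7]
gripper_width: 0.0188
grasp_force: 37.4
4750 axis [ 0.214 -0.795  0.567] normal [-0.319  0.492  0.81 ] c [0.6183 0.0547 0.1276] pitch 34.6 yaw -74.9
len [-0.0624 -0.0588  0.0468  0.0475] front [0.6284 0.0169 0.1546]
tail [0.6057 0.1014 0.0942] pinmid est [ 0.6468 -0.0386  0.1733] rel nut n-dist 0.0218 ft [-0.8  0.5 -1.1] tau [ 0.07 -0.   -0.02] w 0.018926128952360604 [0.618  0.0485 0.1278] 25.1
tool_pos: [0.6062, 0.0607, 0.1685]
ft_force: [0.8, -0.5, -1.8]
gripper_width: 0.0192
grasp_force: 37.6
4609 axis [ 0.217 -0.794  0.568] normal [-0.332  0.487  0.808] c [0.6064 0.0673 0.1688] pitch 34.6 yaw -74.7
len [-0.0614 -0.0586  0.0473  0.0478] front [0.6168 0.0293 0.1959]
tail [0.5937 0.1138 0.1355] pinmid est [ 0.6355 -0.026   0.2146] rel nut n-dist 0.0632 ft [-1.   0.5 -2.2] tau [ 0.06 -0.02 -0.01] w 0.01870126340489092 [0.606  0.0606 0.1676] 25.65
```

```bash
python3 - <<'E'
from h import *
o=get_obs(); R=Rn.from_quat(o["tcp_rot"],scalar_first=True).as_matrix(); x=-R[:,0]; print("tool head yaw",np.degrees(np.arctan2(x[1],x[0])), "closing",R[:,1].round(3),"q",o["qpos"].round(2))
f=grab("wrist"); pickle.dump(f,open("w9.pkl","wb")); hsv=cv2.cvtColor(f["color"],cv2.COLOR_BGR2HSV)
red=((hsv[...,0]<8)|(hsv[...,0]>172))&(hsv[...,1]>120)&(hsv[...,2]>40)
k,l,s,_=cv2.connectedComponentsWithStats(red.astype(np.uint8)); i=1+np.argmax(s[1:,4]); v,u=np.nonzero(l==i)
for r in range(v.min(),v.max(),15): print(r,u[v==r].min(),u[v==r].max())
print(s[i])
cv2.imwrite("pics/w9.png",f["color"])
E
```

```text
tool head yaw -67.93622471189127 closing [0.927 0.376 0.001] q [-0.03  0.43  0.03  1.17 -0.    1.15]
149 320 337
164 314 345
179 312 344
194 311 343
209 309 342
224 307 341
239 305 340
254 303 335
269 302 335
284 301 336
299 299 335
314 298 333
329 296 332
[ 294  149   52  195 6520]
```

```bash

python3 -m handwheel '[{"offset":[0.1,-0.4,0.9],"turn":0.069,"claw":10},{"offset":[0.2,-0.7,0.9],"turn":0.069,"claw":10},{"offset":[0.22,-0.7,0.9],"turn":0.069,"claw":10},{"offset":[0.22,-0.7,0.8],"turn":0.069,"claw":10},{"offset":[0.22,-0.7,0.7],"turn":0.069,"claw":10}]' 40 >/dev/null
python3 -m handwheel '[{"offset":[0.22,-0.7,0.5],"turn":0.069,"claw":10},{"offset":[0.22,-0.7,0.4],"turn":0.069,"claw":10},{"offset":[0.22,-0.7,0.2],"turn":0.069,"claw":10},{"offset":[0.23,-0.7,0],"turn":0.069,"claw":10},{"offset":[0.23,-0.7,0],"turn":0.069,"claw":10}]' 40 >/dev/null
python3 -m handwheel '[{"offset":[0.23,-0.7,0],"turn":0.069,"claw":10},{"offset":[0.23,-0.7,0],"turn":0.069,"claw":10},{"offset":[0.23,-0.7,0],"turn":0.069,"claw":10},{"offset":[0.23,-0.7,0],"turn":0.069,"claw":10},{"offset":[0.23,-0.35,0],"turn":0,"claw":10}]' 40 | grep -E "tool|force"
cat > nut.py <<'E'
from h import *
import sys
f=grab("wrist"); pickle.dump(f,open(sys.argv[1]+".pkl","wb")); c=np.array([.6515,-.0405,.1503]); n=np.array([-.5,0,.866]); ex=np.array([.866,0,.5])
print("nut px",proj(f,c))
N=301; s=.0002; a,b=np.meshgrid(np.arange(N),np.arange(N),indexing="ij"); Q=c+ex*((150-a)*s)[...,None]+np.array([0,1.,0])*((150-b)*s)[...,None]
C=(Q-f["xyz"])@f["rotation"]; uv=C@f["mtx"].T; uv=(uv[...,:2]/uv[...,2:]).astype(np.float32)
im=cv2.remap(f["color"],uv[...,0],uv[...,1],cv2.INTER_LINEAR); g=cv2.GaussianBlur(cv2.cvtColor(im,cv2.COLOR_BGR2GRAY),(0,0),4); cv2.imwrite(f"pics/{sys.argv[1]}.png",cv2.resize(im,(600,600)))
m=(g<75).astype(np.uint8); k,l,st,ce=cv2.connectedComponentsWithStats(m)
for i in range(1,k):
    A=st[i,4]*.04; x=(150-ce[i][1])*.2; y=(150-ce[i][0])*.2
    if 8<A<120: print("blob area mm2 %.0f r %.1f cw %.1f"%(A,np.hypot(x,y),np.degrees(np.arctan2(-y,x))))
E
python3 nut.py w10
```

```text
tool_pos: [0.6702, -0.1376, 0.2718]
ft_force: [0.7, -0.5, -1.9]
grasp_force: 37.8
nut px [398.24475353 242.94948836]
blob area mm2 44 r 35.9 cw 42.3
```

```bash
python3 - <<'E'
from h import *
f=pickle.load(open("w10.pkl","rb")); c=np.array([.6515,-.0405,.1503]); n=np.array([-.5,0,.866]); ex=np.array([.866,0,.5]); ey=np.array([0,1.,0])
g=cv2.cvtColor(f["color"],cv2.COLOR_BGR2GRAY)
for r in(0,13,15,17,19):
    print(r,[int(g[tuple(np.round(proj(f,c+.001*r*(np.cos(t)*ex-np.sin(t)*ey))).astype(int)[::-1])]) for t in np.radians(np.arange(0,360,10))])
E
```

```text
0 [229, 229, 229, 229, 229, 229, 229, 229, 229, 229, 229, 229, 229, 229, 229, 229, 229, 229, 229, 229, 229, 229, 229, 229, 229, 229, 229, 229, 229, 229, 229, 229, 229, 229, 229, 229]
13 [118, 78, 75, 80, 78, 69, 71, 70, 71, 79, 83, 134, 132, 132, 129, 97, 112, 134, 133, 130, 134, 132, 130, 111, 69, 96, 132, 130, 129, 132, 133, 142, 119, 114, 51, 126]
15 [78, 80, 80, 80, 76, 74, 58, 70, 70, 81, 88, 93, 129, 133, 84, 85, 125, 150, 131, 134, 132, 136, 128, 77, 117, 83, 129, 131, 130, 132, 128, 185, 126, 120, 42, 126]
17 [78, 77, 78, 82, 78, 82, 57, 44, 81, 80, 80, 77, 134, 132, 79, 77, 123, 153, 135, 133, 128, 133, 129, 104, 124, 112, 132, 131, 130, 132, 134, 142, 121, 110, 120, 123]
19 [73, 78, 74, 79, 79, 78, 77, 76, 76, 79, 80, 83, 130, 134, 130, 80, 111, 145, 134, 131, 133, 133, 132, 117, 133, 140, 129, 129, 129, 129, 131, 132, 127, 118, 116, 86]
```

```bash
cat > nut2.py <<'E'
from h import *
import sys
f=pickle.load(open(sys.argv[1]+".pkl","rb")); c=np.array([.6515,-.0405,.1503]); ex=np.array([.866,0,.5])
N=301; s=.0002; a,b=np.meshgrid(np.arange(N),np.arange(N),indexing="ij"); Q=c+ex*((150-a)*s)[...,None]+np.array([0,1.,0])*((150-b)*s)[...,None]
C=(Q-f["xyz"])@f["rotation"]; uv=C@f["mtx"].T; uv=(uv[...,:2]/uv[...,2:]).astype(np.float32)
g=cv2.GaussianBlur(cv2.cvtColor(cv2.remap(f["color"],uv[...,0],uv[...,1],cv2.INTER_LINEAR),cv2.COLOR_BGR2GRAY),(0,0),3)
bh=cv2.morphologyEx(g,cv2.MORPH_BLACKHAT,cv2.getStructuringElement(cv2.MORPH_ELLIPSE,(57,57)))
m=(bh>15).astype(np.uint8); k,l,st,ce=cv2.connectedComponentsWithStats(m)
for i in range(1,k):
    A=st[i,4]*.04; x=(150-ce[i][1])*.2; y=(150-ce[i][0])*.2
    if 5<A<120 and np.hypot(x,y)<20: print("area %.0f x %.1f y %.1f r %.1f cw %.1f"%(A,x,y,np.hypot(x,y),np.degrees(np.arctan2(-y,x))))
E
python3 nut2.py w10; echo; python3 nut2.py w2; echo; python3 nut2.py w8
```

```text
area 21 x 19.8 y 1.9 r 19.9 cw -5.5
area 37 x 12.8 y 15.2 r 19.9 cw -50.0
area 35 x 12.3 y 5.5 r 13.4 cw -24.2
area 18 x 7.0 y -14.6 r 16.2 cw 64.2
area 46 x -7.9 y 12.1 r 14.5 cw -122.9
area 67 x -15.7 y -6.7 r 17.0 cw 156.7

area 79 x 12.1 y -5.5 r 13.3 cw 24.5
area 78 x -7.6 y -12.9 r 15.0 cw 120.5
area 101 x -16.5 y 7.3 r 18.1 cw -156.3

area 52 x 7.7 y 4.6 r 9.0 cw -31.0
```

```bash
python3 pitch.py w10; date
```

```text
3654 axis [ 0.     1.    -0.004] normal [-0.999  0.     0.034] c [ 0.9719 -0.2791  0.0756] pitch -0.2 yaw 90.0
len [-0.128  -0.1263  0.1229  0.1324] front [ 0.9719 -0.1467  0.0751]
tail [ 0.9718 -0.4054  0.076 ] pinmid est [ 0.9899 -0.2404  0.0748] rel nut n-dist -0.235 ft [-0.1 -0.4 -2.1] tau [-0.08  0.09 -0.01] w 0.01891924476193843 [ 0.6707 -0.1381  0.2716] 27.25
Tue Dec  1 12:37:05 UTC 2026
```

```bash
sed -i 's/&(f\["z_map"\]>0)/\&(f["z_map"]>0)\&(np.linalg.norm(P-o["tool_pos"],axis=-1)<.16)/' pitch.py; python3 pitch.py; python3 -c "
from h import *
o=get_obs(); R=Rn.from_quat(o['tcp_rot'],scalar_first=True).as_matrix(); x=-R[:,0]; print(np.degrees(np.arctan2(x[1],x[0])))"
```

```text
4516 axis [0.67  0.479 0.567] normal [-0.345 -0.475  0.809] c [ 0.6672 -0.1394  0.2721] pitch 34.6 yaw 35.6
len [-0.0611 -0.0594  0.0467  0.0474] front [ 0.6989 -0.1167  0.2989]
tail [ 0.6274 -0.1678  0.2384] pinmid est [ 0.7442 -0.0802  0.3174] rel nut n-dist 0.0979 ft [ 0.2 -0.4 -1.6] tau [-0.06  0.04 -0.03] w 0.018859384061430423 [ 0.6704 -0.1372  0.2718] 27.3
42.45472042474582
```

```bash

python3 -m handwheel '[{"offset":[-0.49,1,0],"turn":0.0215,"claw":10},{"offset":[-0.49,1,0],"turn":0.0215,"claw":10},{"offset":[-0.49,1,0],"turn":0.0215,"claw":10},{"offset":[-0.49,1,0],"turn":0.0215,"claw":10},{"offset":[-0.49,1,0],"turn":0.0215,"claw":10}]' 40 >/dev/null
python3 -m handwheel '[{"offset":[-0.49,1,0],"turn":0.0215,"claw":10},{"offset":[-0.49,1,0],"turn":0.0215,"claw":10},{"offset":[-0.49,1,0],"turn":0.0215,"claw":10},{"offset":[-0.49,1,0],"turn":0.0215,"claw":10},{"offset":[-0.49,1,0],"turn":0.0215,"claw":10}]' 40 >/dev/null
python3 -m handwheel '[{"offset":[-0.49,1,-0.8],"turn":0.0215,"claw":10},{"offset":[-0.49,1,-1],"turn":0.0215,"claw":10},{"offset":[-0.49,1,-1],"turn":0.0215,"claw":10},{"offset":[-0.49,1,-1],"turn":0.0215,"claw":10},{"offset":[-0.49,1,-1],"turn":0.0215,"claw":10}]' 40 >/dev/null
python3 -m handwheel '[{"offset":[-0.49,1,-0.8],"turn":0.0215,"claw":10},{"offset":[-0.45,1,-0.8],"turn":0.02,"claw":10},{"offset":[0,0,0],"turn":0,"claw":10}]' 40 | grep -E "tool|force"
python3 pitch.py; python3 -c "
from h import *
o=get_obs(); R=Rn.from_quat(o['tcp_rot'],scalar_first=True).as_matrix(); x=-R[:,0]; print(np.degrees(np.arctan2(x[1],x[0])))
f=grab('wrist'); pickle.dump(f,open('w11.pkl','wb')); g=grab('top'); pickle.dump(g,open('top2.pkl','wb')); cv2.imwrite('pics/w11.png',f['color'])"
python3 nut2.py top2
```

```text
tool_pos: [0.5017, 0.2055, 0.1429]
ft_force: [0.2, -0.2, -1.8]
grasp_force: 38.7
4619 axis [0.16  0.817 0.554] normal [ 0.061 -0.568  0.821] c [0.5012 0.2016 0.1435] pitch 33.6 yaw 78.9
len [-0.0619 -0.0586  0.0467  0.0475] front [0.5088 0.2404 0.1697]
tail [0.4918 0.1537 0.111 ] pinmid est [0.5172 0.2987 0.1876] rel nut n-dist 0.099 ft [-0.5 -0.2 -1.3] tau [-0.06  0.02 -0.03] w 0.01849112032358546 [0.5029 0.2046 0.144 ] 29.15
84.40642683117774
area 66 x 13.5 y 6.4 r 14.9 cw -25.6
area 23 x 9.2 y 17.7 r 19.9 cw -62.6
area 67 x 5.6 y -13.5 r 14.6 cw 67.7
area 44 x -8.1 y 12.8 r 15.2 cw -122.4
area 73 x -13.9 y -7.2 r 15.7 cw 152.6
```

```bash
python3 - <<'E'
from h import *
f=pickle.load(open("top0.pkl","rb")); f["rotation"]=Rn.from_quat(np.ravel(f["rotation"]),scalar_first=True).as_matrix(); pickle.dump(f,open("top0r.pkl","wb"))
E
python3 nut2.py top0r
python3 -m handwheel '[{"offset":[0,0,-0.8],"turn":0,"claw":10},{"offset":[0,0,-1],"turn":0,"claw":10},{"offset":[0,0,-1],"turn":0,"claw":10},{"offset":[0,0,-1],"turn":0,"claw":10},{"offset":[0,0,-0.4],"turn":0,"claw":10}]' 30 | grep -E "tool|force"
for i in 1 2 3; do python3 -m handwheel '[{"offset":[0,0,-0.1],"turn":0,"claw":10},{"offset":[0,0,-0.15],"turn":0,"claw":10},{"offset":[0,0,-0.15],"turn":0,"claw":10}]' 30 | grep -E "tool|ft_force"; done; python3 pitch.py
```

```text
area 14 x 17.1 y 6.9 r 18.4 cw -21.9
area 59 x 12.4 y -6.7 r 14.1 cw 28.2
area 60 x 5.9 y 14.2 r 15.4 cw -67.3
area 87 x -7.0 y -13.3 r 15.1 cw 117.8
area 71 x -14.8 y 5.1 r 15.6 cw -161.0
tool_pos: [0.5043, 0.2029, 0.0598]
ft_force: [0.1, -0.4, -1.5]
grasp_force: 38.6
tool_pos: [0.505, 0.2036, 0.0534]
ft_force: [-0.4, 0.9, -0.5]
tool_pos: [0.5045, 0.2038, 0.0448]
ft_force: [-0.5, 1.8, 2.6]
tool_pos: [0.5044, 0.2036, 0.0365]
ft_force: [0.1, 1.1, 1.8]
4869 axis [0.097 0.949 0.299] normal [ 0.008 -0.301  0.954] c [0.5042 0.1942 0.0375] pitch 17.4 yaw 84.2
len [-0.0589 -0.0578  0.0536  0.055 ] front [0.5095 0.2464 0.0539]
tail [0.4986 0.1393 0.0202] pinmid est [0.5144 0.3014 0.0524] rel nut n-dist -0.0168 ft [ 1.3 -0.1  0.3] tau [-0.17 -0.09  0.02] w 0.01876485661508791 [0.5042 0.2035 0.036 ] 30.7
```

```bash

python3 -m handwheel '[{"offset":[0,0,-0.15],"turn":-0.01,"claw":10},{"offset":[0,0,-0.15],"turn":-0.01,"claw":10},{"offset":[0,0,-0.15],"turn":-0.01,"claw":10}]' 30 | grep -E "tool|ft_force"; for i in 1 2 3; do python3 -m handwheel '[{"offset":[0,0,-0.1],"turn":-0.005,"claw":10},{"offset":[0,0,-0.05],"turn":0,"claw":10}]' 30 | grep -E "tool|ft_force"; done;  python3 pitch.py
```

```text
tool_pos: [0.5044, 0.2036, 0.0274]
ft_force: [1.2, 1.3, 1.8]
tool_pos: [0.5042, 0.2035, 0.0244]
ft_force: [-1.0, 1.7, 0.6]
tool_pos: [0.5043, 0.2036, 0.0215]
ft_force: [-0.7, 2.1, 0.6]
tool_pos: [0.5043, 0.2036, 0.0185]
ft_force: [1.7, 0.4, 1.4]
5015 axis [0.181 0.982 0.045] normal [-0.009 -0.044  0.999] c [0.5018 0.1862 0.0223] pitch 2.6 yaw 79.6
len [-0.0537 -0.0532  0.0589  0.06  ] front [0.5127 0.2451 0.025 ]
tail [0.4922 0.134  0.0199] pinmid est [0.5222 0.2969 0.0094] rel nut n-dist -0.0579 ft [1.3 0.9 0. ] tau [-0.03 -0.1   0.05] w 0.01898111050986801 [0.5042 0.2036 0.0184] 31.65
```

```bash

for i in 1 2 3; do python3 -m handwheel '[{"offset":[0,0,-0.07],"turn":0,"claw":10},{"offset":[0,0,0],"turn":0,"claw":10}]' 30 | grep -E "tool|ft_force"; done;  python3 pitch.py
```

```text
tool_pos: [0.5042, 0.2035, 0.0171]
ft_force: [0.0, 0.6, 0.7]
tool_pos: [0.5043, 0.2036, 0.0157]
ft_force: [0.1, 1.5, 0.5]
tool_pos: [0.5044, 0.2037, 0.0151]
ft_force: [-3.6, 1.5, 13.2]
5063 axis [0.187 0.982 0.002] normal [-0.001 -0.002  1.   ] c [0.5016 0.1855 0.0201] pitch 0.1 yaw 79.2
len [-0.0537 -0.0528  0.0591  0.0612] front [0.5131 0.2456 0.0202]
tail [0.4918 0.1336 0.0199] pinmid est [0.5226 0.2958 0.0023] rel nut n-dist -0.0642 ft [-3.9  0.3 14.1] tau [ 0.04  0.63 -0.09] w 0.018814837417403765 [0.5044 0.2037 0.0151] 32.3
```

Flat on the floor with contact. Now release gently, rise, and check.

```bash

python3 -m handwheel '[{"offset":[0,0,0.02],"turn":0,"claw":22},{"offset":[0,0,0],"turn":0,"claw":30},{"offset":[0,0,0],"turn":0,"claw":42},{"offset":[0,0,0.2],"turn":0,"claw":42},{"offset":[0,0,0.8],"turn":0,"claw":42}]' 20 | grep -E "tool|ft_force"
python3 -m handwheel '[{"offset":[0,0,1],"turn":0,"claw":42},{"offset":[0,0,1],"turn":0,"claw":60},{"offset":[0,0,1],"turn":0,"claw":60},{"offset":[0,0,1],"turn":0,"claw":60},{"offset":[0,0,1],"turn":0,"claw":60}]' 20 | grep -E "tool|ft_force"
python3 -m handwheel '[{"offset":[0,0,1],"turn":0,"claw":60},{"offset":[0,0,1],"turn":0,"claw":60},{"offset":[0,0,0],"turn":0,"claw":60}]' 20 | grep -E "tool|ft_force"
python3 pitch.py; python3 - <<'E'
from h import *
f=grab("wrist"); s=grab("scene"); cv2.imwrite("pics/fin.png",np.hstack([cv2.resize(f["color"],(400,250)),cv2.resize(s["color"],(400,250))]))
E
```

```text
tool_pos: [0.5034, 0.2033, 0.0341]
ft_force: [-1.4, 0.3, 0.2]
tool_pos: [0.5042, 0.2035, 0.1359]
ft_force: [0.5, 0.7, 0.2]
tool_pos: [0.5053, 0.2038, 0.1773]
ft_force: [1.2, -0.5, -0.5]
542 axis [ 0.178  0.984 -0.003] normal [0.012 0.001 1.   ] c [0.5047 0.2009 0.0204] pitch -0.2 yaw 79.7
len [-0.0308 -0.0296  0.0321  0.0324] front [0.5105 0.2327 0.0203]
tail [0.4994 0.1718 0.0204] pinmid est [0.5287 0.3341 0.0019] rel nut n-dist -0.0676 ft [ 0.1 -0.4 -0.5] tau [ 0.03 -0.02 -0.05] w 0.05993262580548178 [0.5049 0.2037 0.1759] 33.65
```

View pics/fin.png

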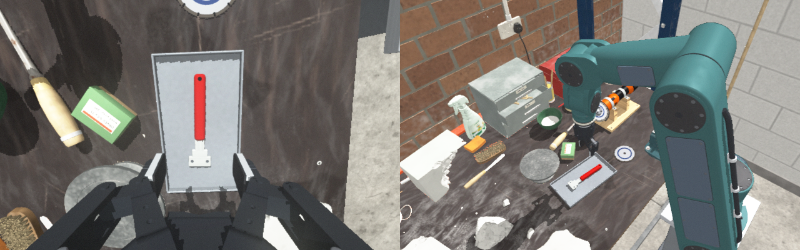

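```bash
python3 -c "
from station import job
print(job.finish_job())"
```

```text
the job is handed in; nothing more can be done
None
```

I handed the job in at about 34 s. The nut turned about 40° clockwise and then met strong resistance, roughly 3 N m against its normal 0.5. I take that to be the stop, but a second push to confirm it slipped out of the holes and proved nothing. The spanner is lying flat in its tray, and the other bench items look undisturbed in the last picture.

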